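# Move the snap gauge to the spare folding hook and fold the emptied hook away

## Robot

A 7-joint arm with a two-finger parallel gripper is mounted at the origin on the work surface. World frame = base frame: x ahead of the robot, y to its left, z up, the work surface at z = 0. Lengths are in mm, angles in rad, forces in N, time in s.
With the tool pointing down it reaches from about 400 to 900 mm from the base axis. Payload 5.6 kg.
Tool frame: the origin (TCP) lies at the centre of the arm's flange, where the gripper is bolted on; the fingertips stand ahead of it and the grasp point (between the pads) lies 171 mm ahead of it (manip.tcp_to_tips is the z of the fingertips in the tool frame, in mm); z points along the fingers, y is the line along which they close (so a half turn about z gives the same grasp; the last joint's range is limited). The gripper opens to 92 mm and grips with 3 to 60 N. Pads are 20 mm wide; open, the fingers measure 128 mm over their backs; the gripper's body (75 mm by 189 mm) begins 69 mm behind the grasp point.
Start: joints at [-1.319, 0.468, -0.012, 1.603, 0.006, 1.071, -0.056], TCP at [188.889, 621.951, 404.692] pointing down, gripper open.
Joint ranges: [-2.53, 2.53], [-0.31, 2.02], [-1.57, 1.55], [0.28, 2.44], [-1.29, 4.43], [0.15, 1.84], [-2.92, 2.92]. Speed limits (rad/s): [2.57, 2.57, 3.14, 3.14, 3.14, 3.14, 3.14].

## Interface

Orientations are given as [roll, pitch, yaw] about the fixed x, y, z axes, in that order (R = Rz(yaw) Ry(pitch) Rx(roll)).
In Python, from rig import manip, optics gives the robot as it stands.
- The arm moves only by the tool move_arm, never from a script. Its argument "steps" is a list of rows, each a list of 3 entries, a list of its own where there are three numbers: the opening, from 0 (shut) to 1 (fully open), then the shift along the tool's x, y, z normalised to -1 to 1, where 1 is 25 mm, then the turn, a rotation vector about the tool's x, y, z normalised to -1 to 1, where 1 is 1.5 rad. In form: [[claw, [x, y, z], [wx, wy, wz]], ...]. A call has exactly 8 rows; each row shifts and turns the commanded pose from where the row before left it, along the tool's axes as they then stand; what a row does not reach is not made up. A row lasts 1/8 s, in which the tool goes at most 62.5 mm and 10.7 degrees, less where a joint would pass 70% of its speed; a pose out of reach is approached as far as the arm can. A call with a number of a shift or a turn outside -1 to 1 is refused whole. A call with a gripper value outside its range is refused whole. The fingers move at their own pace and stop on an object; "force" is the grip in N (left out, the last holds). Time passes only in rows, so rows that do not move let the fingers close, or fill a call up. It gives the time, the measured TCP pose, the force, the opening and the grip force at its end, in the units of the state.
- manip.observe(): the state, without advancing time (a new reading comes with each control period).
- optics.camera(name): name is "scene" or "top" or "wrist"; returns a dict with "image" (384x512x3 uint8, blue, green, red), "mtx" (3x3 intrinsics, pixels), "rvec" (rotation vector, rad) and "tvec" (3), from world to camera coordinates, as OpenCV has them. Camera axes: x right, y down, z forward; pixel columns grow to the right and rows downward; lengths in mm; the calibration is good to about 2 mm. A picture is of the moment at which its call begins. There is no depth.
- manip.job_done(): hands the job in; it is judged then, once.
The state is a dict: "time_s": time; "q": joint angles; "joint_vel": joint speeds; "tau": joint torques, N m; "tool_pos": TCP position; "tcp_rot": TCP orientation; "contact_force": force on the tool from outside, world axes, zero at the start; "ft_torque": the same for the moment, N m; "opening": opening from 0.0 (shut) to 1.0 (fully open); "gripper_force": force on a finger pad.
Only numpy, scipy, OpenCV 4.12 (cv2) and the standard library are available. Lean on these libraries where they do the work, as an engineer would, in place of code of your own. Each camera call takes 0.05 s, during which the arm holds its last target. There are 200 camera calls.

## Task

Fold the spare hook on the gauge stand fully down, move the snap gauge across from the other hook and hang it on the spare one, letting it down gently and letting go, then fold the emptied hook up again, pressed into its catch until it lies fully home on its stop. Use only light force (never shove an arm against its stop, nor press the gauge down on its hook) and leave the other things where they are.

Things in the scene. Friction and masses are not known exactly. Their poses are not given: they have to be found in the camera images.
- stand: gauge stand, fixed: blue upright panel 400 wide (own y), 12 thick (own x), top 200 above the table, on a grey foot 150 x 400 x 12. Origin at the table under the panel's middle plane; its own +x is the working face's outward direction (roughly away from the robot), z up. Two folding steel hooks sit on the working face, about 170 apart.
- used_hook: base of the steel hook that carries the gauge at the start (may be left or right). Origin at the centre of its hinge pin, 26 in front of the panel's middle plane; axes as the stand's (x outward, y along the hinge pin, z up). Backing plate 50 wide, from 28 below to 52 above the pin. Arm: a round rod of diameter 10 ending in a cross-pin. Behind it sits used_stop
- spare_hook: base of the spare hook, identical, folded up at the start; origin and axes likewise
- used_stop: rubber stop pad (8 high, 10 wide) on the used hook's base, 32 above the hinge pin, behind the rod, on which the folded arm comes to rest; origin at the hinge pin. It spoils above 25 N, which is about 14 N of push on the cross-pin with the arm home
- spare_stop: the same pad of the spare hook
- used_arm (a joint): angle of the used hook's arm: 0 folded flat (upright, on its stop pad), growing as it swings outward and down to 1.571 (level, on its rigid lower stop)
- spare_arm (a joint): the same for the spare arm. Each hook: a friction hinge holds the arm where it is left (about 1 N at the cross-pin moves it). A spring ball beside the folded arm (own +y, 45 above the pin) is met at about 0.17 rad when folding and then drags on the rod all the way to the stop: it holds the arm there by friction but does not draw it home. Pushing in takes up to about 8 N at the cross-pin first, then about 4 N until it meets the stop; drawing out about 4 N
- used_end (a point): centre of the cross-pin at the end of the used arm: cylinder of diameter 16, 16 long along the hinge direction, flat ends (to pinch), 75 from the hinge pin along the rod, offset 3 from the rod's axis to the side that is upper when level, so it stands 6 above the rod there as a lip. Own z along the rod to its free end, own -x up when the arm is level, y along the hinge
- spare_end (a point): the same point of the spare hook's arm. A pinched cross-pin turns and creeps in the grip by some millimetres while it is swung, so the arm lags behind the hand
- spare_seat (a point): point on the rod's axis of the spare hook, 40 from the hinge pin: about where the gauge is to hang; axes as spare_end
- gauge_tab (a point): steel snap gauge, 0.24 kg, a flat plate 8 thick (own x), 133 high: this point is the centre of its grip tab, 20 wide (own y) and 30 high, above the eye; own z up
- gauge_eye (a point): the same gauge, 33 below gauge_tab: the line on which the rod's axis lies when it hangs. The eye is a hole 22 wide (y) with a V-shaped roof that centres on the rod; it reaches 23 below this point and 5 above. The body below is 64 wide and ends 85 below this point. Lift it 10 to 14 off the rod to clear the lip
- gauge: the same gauge, origin at gauge_eye
- specimen1: bystander: copper test cylinder 28 x 35, standing
- specimen2: bystander: copper test cylinder 28 x 30, standing
- ring_gauge: bystander: dark steel ring, outer diameter 64, 18 high
- caliper: bystander: caliper 190 long, lying
- mouse: bystander: black computer mouse 105 x 60 x 29
- oil: bystander: white bottle 50 x 120, standing
- coupons: bystander: blue tray 140 x 100 x 35

How it is judged (in metres and radians):
On the way, in this order (a step that is already met when the one before it is completed fails the run):
1. the spare hook is folded fully down (value of joint spare_arm above 1.5 rad), for 0.2 s.
2. the gauge hangs on the spare hook, let go (x of gauge_eye in the frame of spare_seat between -0.004 and 0.004 m and y of gauge_eye in the frame of spare_seat between -0.006 and 0.006 m and z of gauge_eye in the frame of spare_seat between -0.03 and 0.027 m and angle between gauge_eye's own z axis and vertical below 0.15 rad and contact force between gauge and spare_hook above 1 N and contact force between the fingers and gauge below 0.1 N), for 0.3 s.
3. the emptied hook is folded up fully home (value of joint used_arm below 0.025 rad), for 0.2 s.
At the end, for the whole second after the job is handed in: used hook's arm within 0.025 rad of folded flat, spare hook's arm above 1.50 rad, and the gauge hanging at rest on the spare rod: eye axis within 4 mm of the rod's axis in height and 6 mm sideways, between 10 and 67 mm from the hinge pin, upright within 0.15 rad, not touched (all of step 2 and value of joint used_arm below 0.025 rad and value of joint spare_arm above 1.5 rad and linear speed of gauge below 0.03 m/s).
It fails at once if a hook is squeezed with more than 35 N a finger or shoved with more than 70 N (contact force between the fingers and used_hook above 70 N or contact force between the fingers and spare_hook above 70 N).
It fails at once if a hook's arm is forced against its rubber stop with more than 25 N (contact force between any of used_stop, spare_stop and anything else above 25 N).
It fails at once if the gauge is knocked, dropped or pressed onto a hook with more than 20 N (contact force between gauge and used_hook above 20 N or contact force between gauge and spare_hook above 20 N).
It fails at once if the gauge is dropped or tipped (height (world z) of gauge_eye below 0.1 m or angle between gauge_eye's own z axis and vertical above 0.6 rad).
It fails at once if a bystander is moved by more than 20 mm (distance of any of specimen1, specimen2, ring_gauge, caliper, mouse, oil, coupons from where it was at the start of the episode above 0.02 m).
It also fails if it takes over 72 s, if anything falls off the work surface, if the arm or the gripper's body presses on something with over 40 N, if the wrist force passes 120 N, or if a joint passes its speed limit or range.

## Working session

There is one attempt and no reset: what is moved stays moved. The work goes in short steps, Python scripts to look and compute and a tool call to move; the robot and the scene stay as the last step left them, time stands still between calls to the robot, and variables do not carry over. Pictures are saved under pics/ and viewed, at most 10 in all, crops included, and the job is handed in when it is done.

Besides the shell and the picture viewer there is one more tool, called as a command line: name --argument value ..., lists and objects as JSON in quotes. move_arm: Moves the arm, as the interface text tells. Scaled input: -1 to 1 covers 25 mm each way for a shift and 1.5 rad each way for a turn. Its arguments: {"type":"object","properties":{"steps":{"type":"array","items":{"type":"array"}},"force":{"type":"number"}},"required":["steps"]}

```bash
mkdir -p pics; ls; python3 - <<'E'
from rig import manip, optics
import cv2, numpy as np
print(manip.observe(), manip.tcp_to_tips)
for n in ("scene","top"):
    c=optics.camera(n); cv2.imwrite(f"pics/{n}0.png",c["image"])
    R=cv2.Rodrigues(np.array(c["rvec"],float))[0]; print(n,c["mtx"],(-R.T@np.array(c["tvec"]).ravel()).round(), R.round(3).tolist())
a=cv2.imread("pics/scene0.png"); b=cv2.imread("pics/top0.png")
cv2.imwrite("pics/s0b.png",cv2.resize(a,(800,600)));cv2.imwrite("pics/t0b.png",cv2.resize(b,(800,600)))
E
```

```text
pics
{'time_s': 0.0, 'q': array([-1.31896786,  0.46834589, -0.01160093,  1.60362955,  0.00596691,
        1.07136418, -0.05631086]), 'joint_vel': array([-0.00029082,  0.00102758, -0.00190384, -0.00018179,  0.00127868,
        0.00085536,  0.00086357]), 'tau': array([-2.35074567e-04, -5.20578754e+01, -1.31694708e-02, -2.43758726e+01,
       -5.68610395e-02,  1.72233809e-02,  1.55660250e-04]), 'tool_pos': array([188.84335841, 621.70072763, 403.75789513]), 'tcp_rot': array([-3.13988283e+00,  9.28546922e-05,  2.84667190e+00]), 'contact_force': array([-0.45296093,  0.0210672 ,  0.41730427]), 'ft_torque': array([ 0.03215952, -0.00492617,  0.00411955]), 'gripper_force': 0.0, 'opening': 1.0023562055731632} 190.1
scene [[455.58262064   0.         260.69492268]
 [  0.         455.58262064 190.07750391]
 [  0.           0.           1.        ]] [1685.  365.  935.] [[-0.307, 0.951, -0.017], [0.548, 0.163, -0.82], [-0.778, -0.261, -0.572]]
top [[396.16719155   0.         247.90069838]
 [  0.         396.16719155 190.03730206]
 [  0.           0.           1.        ]] [ 441.    4. 1426.] [[0.02, -1.0, -0.002], [-0.988, -0.02, -0.152], [0.152, 0.005, -0.988]]
```

View pics/s0b.png

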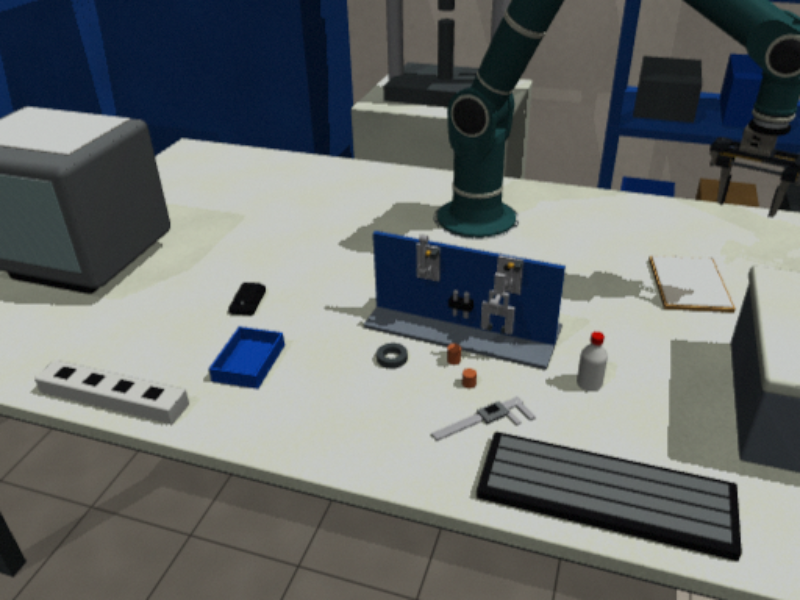

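View pics/t0b.png

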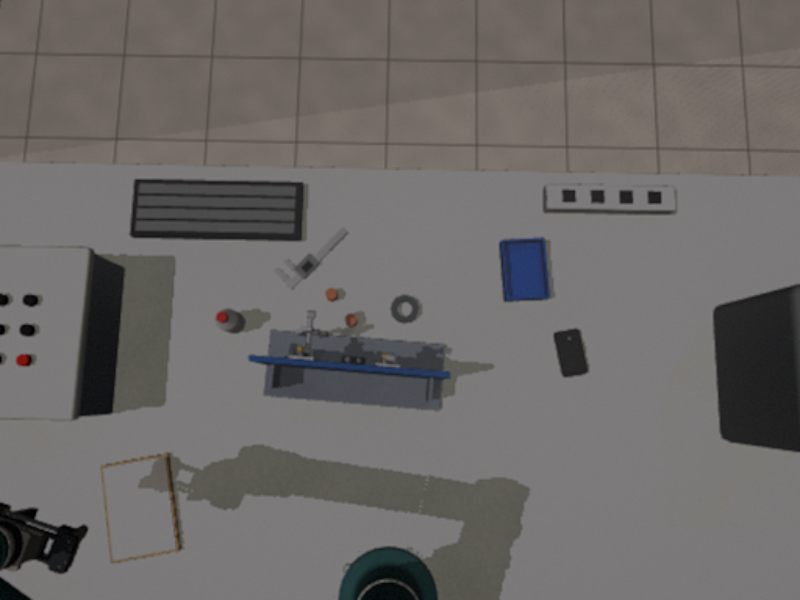

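The scene view shows the gauge on the +y (image right) hook at (505,275)/800 px. The spare is at (428,258), folded up. Next I'll take zoomed crops of both views and measure the panel edge.

```bash
cat > h.py <<'E'
from rig import manip, optics
import cv2, numpy as np
def cam(n):
    c=optics.camera(n); R=cv2.Rodrigues(np.array(c["rvec"],float))[0]; t=np.array(c["tvec"],float).ravel()
    return c["image"],np.array(c["mtx"],float),R,t
def ray(c,u,v):
    _,K,R,t=c; return -R.T@t, R.T@np.linalg.inv(K)@np.array([u,v,1.])
def onz(c,u,v,z):
    o,d=ray(c,u,v); return o+d*(z-o[2])/d[2]
def tri(c1,p1,c2,p2):
    o1,d1=ray(c1,*p1);o2,d2=ray(c2,*p2)
    s=np.linalg.lstsq(np.c_[d1,-d2],o2-o1,rcond=None)[0]
    a=o1+s[0]*d1;b=o2+s[1]*d2; return (a+b)/2,np.linalg.norm(a-b)
def proj(c,P):
    _,K,R,t=c; p=K@(R@np.asarray(P,float)+t); return p[:2]/p[2]
E
python3 - <<'E'
from h import *
s=cam("scene");t=cam("top")
# blue panel in top
def blue(im): 
    h=cv2.cvtColor(im,cv2.COLOR_BGR2HSV); return ((h[...,0]>100)&(h[...,0]<130)&(h[...,1]>150)).astype(np.uint8)
m=blue(t[0]); m[:,:150]=0; m[:,300:]=0;m[:215]=0
c=max(cv2.findContours(m,0,2)[0],key=cv2.contourArea)
x,y,w,h=cv2.boundingRect(c);print("top blue",x,y,w,h)
r=cv2.boxPoints(cv2.minAreaRect(c));print(r.tolist())
for p in r: print(onz(t,*p,200).round(1))
m=blue(s[0]); m[:,:230]=0; m[:,370:]=0;m[:145]=0;m[245:]=0
c=max(cv2.findContours(m,0,2)[0],key=cv2.contourArea)
q=cv2.approxPolyDP(cv2.convexHull(c),4,True)[:,0];print("scene",q.tolist())
a=cv2.resize(s[0][145:240,232:366],(800,567),interpolation=cv2.INTER_CUBIC)
b=cv2.resize(t[0][190:265,155:295],(800,429),interpolation=cv2.INTER_CUBIC)
cv2.imwrite("pics/sc.png",a);cv2.imwrite("pics/tc.png",cv2.convertScaleAbs(b,alpha=1.6))
E
```

```text
top blue 160 228 116 12
[[159.77244567871094, 230.73104858398438], [160.0482940673828, 227.42071533203125], [275.16552734375, 237.01382446289062], [274.88970947265625, 240.32415771484375]]
[496.3 280.1 200. ]
[506.5 279.8 200. ]
[484.2 -75.7 200. ]
[474.1 -75.  200. ]
scene [[239, 149], [317, 162], [307, 209], [242, 195]]
```

View pics/sc.png

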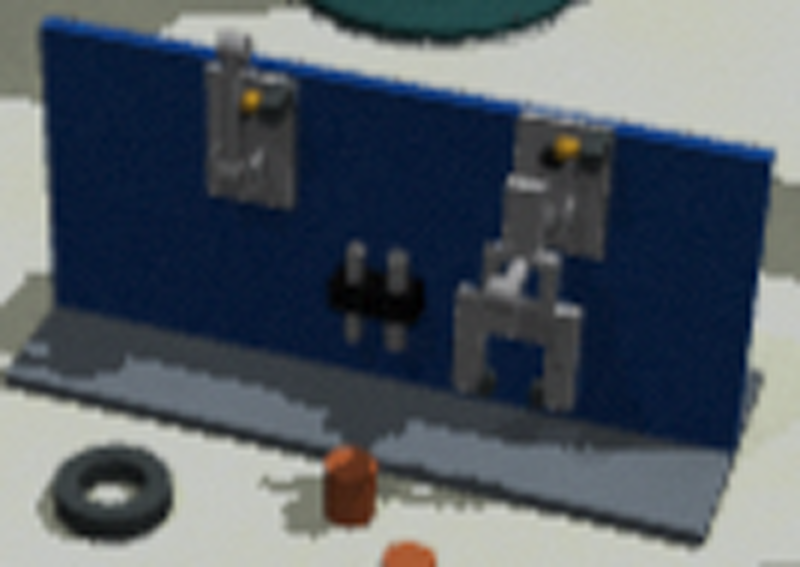

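View pics/tc.png

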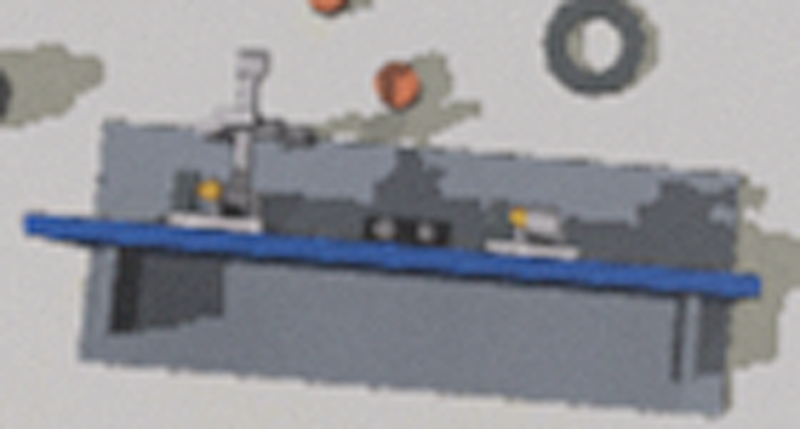

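The crops give these positions:
- **Spare hook (folded):** cross-pin at scene crop (235,43) and top crop (543,222). Its backing plate spans scene crop x 208–298, y 60–208.
- **Used hook:** cross-pin at scene crop ~(513,275) and top crop (253,57).
- **Gauge:** tab centre near scene crop (525,210).

Next I'll turn these into world points and check them against the given geometry.

```bash
cat >> h.py <<'E'
YAW=-0.0626; C=np.array([488.9,80.4,0.])
XS=np.array([np.cos(YAW),np.sin(YAW),0]);YS=np.array([-np.sin(YAW),np.cos(YAW),0])
def loc(P): d=np.asarray(P)-C; return np.array([d@XS,d@YS,d[2]])
def wor(p): return C+p[0]*XS+p[1]*YS+np.array([0,0,p[2]])
def onx(c,u,v,x):
    o,d=ray(c,u,v); s=(x-(o-C)@XS)/(d@XS); return loc(o+s*d)
E
python3 - <<'E'
from h import *
s=cam("scene");t=cam("top")
S=lambda u,v:(232+(u+.5)/5.97-.5,145+(v+.5)/5.97-.5); T=lambda u,v:(155+(u+.5)/5.714-.5,190+(v+.5)/5.714-.5)
for n,p in dict(pTL=(45,22),pTR=(772,155),pBL=(55,300)).items(): print(n,onx(s,*S(*p),6).round(1))
for n,p in dict(sTL=(208,62),sTR=(298,78),sBL=(208,194),sBR=(293,208),uTL=(517,115),uTR=(612,133),uBR=(605,258)).items(): print(n,onx(s,*S(*p),10).round(1))
for n,a,b in(("spare_end",(235,43),(543,222)),("used_end",(513,275),(253,57)),("sball",(251,99),(519,217)),("uball",(567,146),(209,190))):
    P,e=tri(s,S(*a),t,T(*b)); print(n,P.round(1),loc(P).round(1),e.round(1))
print("tab top on x=66:",onx(s,*S(526,176),66).round(1), onx(s,*S(470,385),66).round(1))
for n,p,x in(("spare_end",(235,43),23),("used_end",(513,275),101)): print(n,onx(s,*S(*p),x).round(1))
E
```

```text
pTL [   6.  -189.7  203. ]
pTR [  6.  205.8 203.4]
pBL [   6.  -192.2   17. ]
sTL [ 10.  -93.5 199.4]
sTR [ 10.  -42.8 199.8]
sBL [ 10.  -94.3 115.2]
sBR [ 10.  -44.8 117.3]
uTL [ 10.   75.9 201.9]
uTR [ 10.  125.6 201.6]
uBR [ 10.  127.7 125.2]
spare_end [507.3   4.6 221.9] [ 23.1 -74.5 221.9] 2.6
used_end [598.6 171.5 168.5] [103.8  97.7 168.5] 8.2
sball [511.9  16.2 192.4] [ 26.9 -62.7 192.4] 0.4
uball [522.5 184.8 199.7] [ 27.  106.3 199.7] 0.9
tab top on x=66: [ 66.   96.1 203.1] [66.  73.8 67.7]
spare_end [ 23.  -73.2 222.1]
used_end [101.  101.2 167.7]
```

move_arm --steps '[[0.5,[-0.62,-1,-0.11],[0,0,-0.05]],[0.5,[-0.62,-1,-0.11],[0,0,-0.05]],[0.5,[-0.62,-1,-0.11],[0,0,-0.055]],[0.5,[-0.62,-1,-0.11],[0,0,0]],[0.5,[-0.62,-1,-0.11],[0,0,0]],[0.5,[-0.62,-1,-0.11],[0,0,0]],[0.5,[-0.62,-1,-0.11],[0,0,0]],[0.5,[-0.62,-1,-0.11],[0,0,0]]]' --force 12

```text
time_s: 1.3
tool_pos: [287.8, 408.2, 426.9]
tcp_rot: [3.141, 0.0, 3.079]
contact_force: [-0.1, 0.5, 0.6]
opening: 0.498
gripper_force: 0.0
```

move_arm --steps '[[0.5,[-0.62,-1,-0.11],[0,0,0]],[0.5,[-0.62,-1,-0.11],[0,0,0]],[0.5,[-0.62,-1,-0.11],[0,0,0]],[0.5,[-0.62,-1,-0.11],[0,0,0]],[0.5,[-0.62,-1,-0.11],[0,0,0]],[0.5,[-0.62,-1,-0.11],[0,0,0]],[0.5,[-0.62,-1,-0.11],[0,0,0]],[0.5,[-0.62,-1,-0.11],[0,0,0]]]'

```text
time_s: 2.3
tool_pos: [399.0, 200.9, 449.0]
tcp_rot: [3.141, 0.0, 3.079]
contact_force: [-0.1, -0.7, 1.1]
opening: 0.5
gripper_force: 0.0
```

```bash
python3 - <<'E'
from h import *
o=manip.observe(); print(o['time_s'],o['tool_pos'],o['tcp_rot'],loc(o['tool_pos']),o['q'].round(2))
w=cam("wrist"); R=cv2.Rodrigues(o['tcp_rot']*0)[0]
cp=-w[2].T@w[3]; print(cp-o['tool_pos'], w[2].round(3).tolist(), w[1])
E
```

```text
2.3 [399.02630793 200.88114233 448.97467514] [3.14120575e+00 3.88907524e-04 3.07926533e+00] [-97.23484737 114.62273178 448.97467514] [-0.73  0.06  0.2   2.04 -0.01  1.04  0.98]
[-68.35501945   5.63960439 -19.24581208] [[0.063, 0.998, 0.0], [0.967, -0.062, 0.245], [0.245, -0.015, -0.969]] [[276.12270159   0.         252.83157514]
 [  0.         276.12270159 193.40107968]
 [  0.           0.           1.        ]]
```

move_arm --steps '[[0.5,[-0.65,-1,0],[0,0,0]],[0.5,[-0.65,-1,0],[0,0,0]],[0.5,[-0.65,-1,0],[0,0,0]],[0.5,[-0.65,-1,0],[0,0,0]],[0.5,[-0.65,-1,0],[0,0,0]],[0.5,[-0.65,-1,0],[0,0,0]],[0.5,[-0.65,-1,0],[0,0,0]],[0.5,[-0.65,-0.5,0],[0,0,0]]]'

```text
time_s: 3.35
tool_pos: [517.1, 5.4, 448.8]
tcp_rot: [-3.142, 0.0, 3.078]
contact_force: [-0.1, -0.4, -0.3]
opening: 0.498
gripper_force: 0.0
```

```bash
python3 - <<'E'
from h import *
o=manip.observe(); print(o['time_s'],o['tool_pos'],loc(o['tool_pos']))
w=cam("wrist"); cv2.imwrite("pics/w1.png",w[0]); cv2.imwrite("pics/w1b.png",cv2.resize(w[0],(800,600)))
for P in ([23,-74,222],[66,-74,203],[66,96,188],[101,96,152]): print(P,(proj(w,wor(P))*1.5625).round())
E
```

```text
3.35 [517.09948116   5.36236768 448.82632992] [ 32.83853412 -73.12651831 448.82632992]
[23, -74, 222] [391. 314.]
[66, -74, 203] [391. 378.]
[66, 96, 188] [675. 367.]
[101, 96, 152] [635. 393.]
```

View pics/w1b.png

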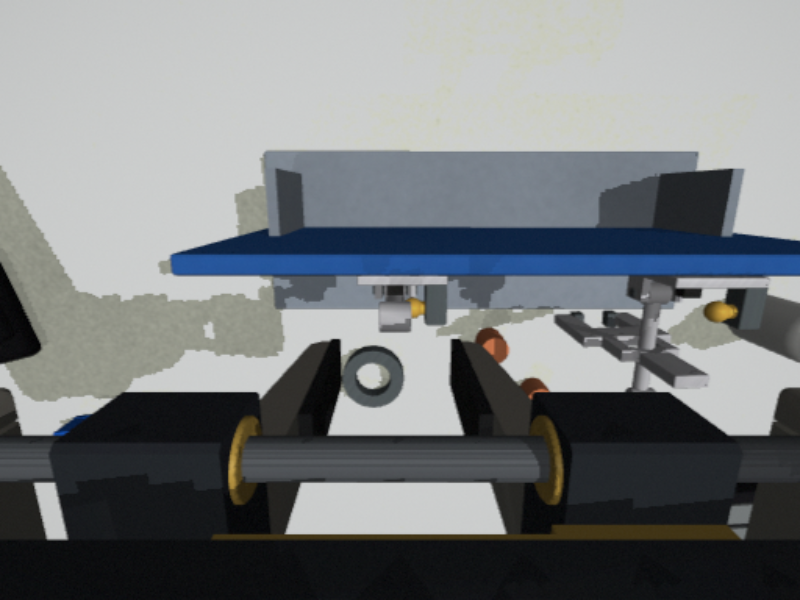

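The spare cross-pin is at (395,313), 4 px from the prediction, and the fingers at 341/451 sit evenly around it. The panel edge is level in the image, so the yaw is right. I'll descend and pinch.

move_arm --steps '[[0.5,[0.4,0.04,0.4],[0,0,0]],[0.5,[0,0,0.6],[0,0,0]],[0.5,[0,0,0.6],[0,0,0]],[0.5,[0,0,0.4],[0,0,0]],[0.5,[0,0,0],[0,0,0]],[0.1,[0,0,0],[0,0,0]],[0.1,[0,0,0],[0,0,0]],[0.1,[0,0,0],[0,0,0]]]' --force 15

```text
time_s: 4.4
tool_pos: [507.0, 7.3, 399.1]
tcp_rot: [-3.14, 0.001, 3.079]
contact_force: [-1.9, -9.7, 0.7]
opening: 0.198
gripper_force: 5.0
```

```bash
python3 - <<'E'
from h import *
o=manip.observe(); print(o['time_s'],loc(o['tool_pos']),o['opening']*92,o['gripper_force'],o['contact_force'])
w=cam("wrist"); cv2.imwrite("pics/w2.png",cv2.resize(w[0][120:300,160:360],(800,720))[:600])
# arc rows
th=np.array([0,.1,.2,.35,.5,.65,.8,.95,1.1,1.25,1.4,1.5,1.571])
x=75*np.sin(th)-3*np.cos(th);z=75*np.cos(th)+3*np.sin(th)
print(np.c_[th[1:],-np.diff(x)/25,-np.diff(z)/25].round(2))
E
```

```text
4.4 [ 22.58926461 -71.82374938 399.09083714] 18.195178538166402 5.047638416290283 [-1.9008161  -9.70500917  0.67762482]
[[ 0.1  -0.3   0.  ]
 [ 0.2  -0.3   0.03]
 [ 0.35 -0.44  0.1 ]
 [ 0.5  -0.42  0.17]
 [ 0.65 -0.39  0.23]
 [ 0.8  -0.35  0.28]
 [ 0.95 -0.3   0.33]
 [ 1.1  -0.25  0.37]
 [ 1.25 -0.19  0.41]
 [ 1.4  -0.13  0.43]
 [ 1.5  -0.05  0.3 ]
 [ 1.57 -0.02  0.21]]
```

move_arm --steps '[[0.1,[0,-0.04,0],[0,0,0]],[0.1,[0,0,0],[0,0,0]],[0.1,[-0.15,0,0],[0,0,0]],[0.1,[-0.15,0,0],[0,0,0]],[0.1,[-0.2,0,0],[0,0,0]],[0.1,[-0.2,0,0.05],[0,0,0]],[0.1,[-0.2,0,0.05],[0,0,0]],[0.1,[-0.2,0,0.05],[0,0,0]]]'

```text
time_s: 5.45
tool_pos: [534.0, 4.4, 395.0]
tcp_rot: [-3.14, -0.001, 3.078]
contact_force: [-2.3, -4.1, 1.7]
opening: 0.172
gripper_force: 15.0
```

move_arm --steps '[[0.1,[-0.42,-0.02,0.17],[0,0,0]],[0.1,[-0.39,0,0.23],[0,0,0]],[0.1,[-0.35,0,0.28],[0,0,0]],[0.1,[-0.3,0,0.33],[0,0,0]],[0.1,[-0.25,0,0.37],[0,0,0]],[0.1,[-0.19,0,0.41],[0,0,0]],[0.1,[-0.13,0,0.43],[0,0,0]],[0.1,[-0.04,0,0.2],[0,0,0]]]'

```text
time_s: 6.45
tool_pos: [586.8, 1.0, 334.1]
tcp_rot: [-3.14, 0.002, 3.079]
contact_force: [0.8, -5.1, 2.9]
opening: 0.173
gripper_force: 15.0
```

```bash
python3 - <<'E'
from h import *
o=manip.observe(); print(o['time_s'],loc(o['tool_pos']),o['opening']*92,o['gripper_force'],o['contact_force'])
s=cam("scene"); cv2.imwrite("pics/s2.png",cv2.resize(s[0][125:245,225:385],(800,600),interpolation=cv2.INTER_CUBIC))
E
```

```text
6.45 [102.70873511 -73.15185952 334.11773101] 15.957118090540991 15.00029370188713 [ 0.75391632 -5.12126161  2.89984171]
```

View pics/s2.png

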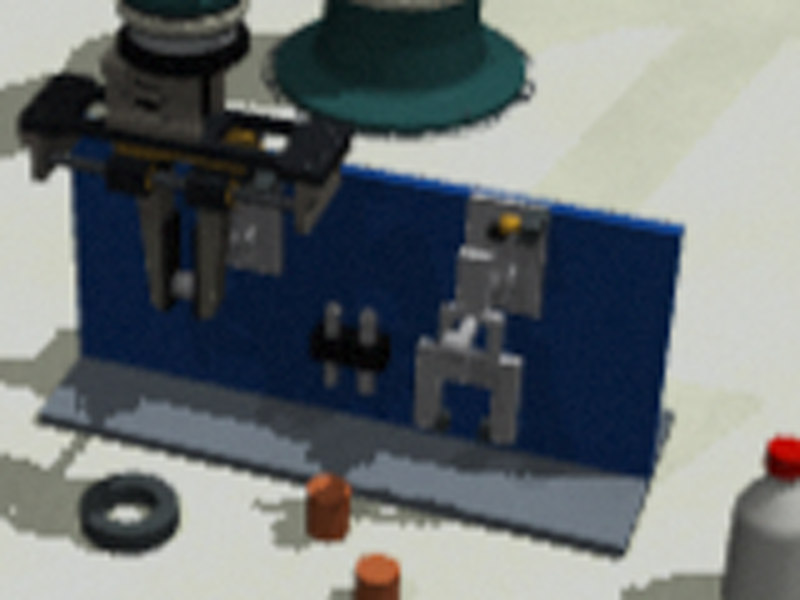

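The cross-pin is in the grip at (183,285) and the arm is nearly level. I'll pull it down the last few millimetres and watch the force.

move_arm --steps '[[0.1,[0.04,0,0.12],[0,0,0]],[0.1,[0.04,0,0.12],[0,0,0]],[0.1,[0,0,0.06],[0,0,0]],[0.1,[0,0,0.04],[0,0,0]],[0.1,[0,0,0],[0,0,0]],[0.1,[0,0,0],[0,0,0]],[0.1,[0,0,0],[0,0,0]],[0.1,[0,0,0],[0,0,0]]]'

```text
time_s: 7.5
tool_pos: [586.2, 1.0, 327.0]
tcp_rot: [-3.141, 0.008, 3.078]
contact_force: [5.9, -4.7, 1.7]
opening: 0.173
gripper_force: 15.0
```

move_arm --steps '[[0.1,[-0.04,-0.02,0.04],[0,0,0]],[0.1,[0,0,0.04],[0,0,0]],[0.1,[0,0,0.04],[0,0,0]],[0.1,[0,0,0],[0,0,0]],[0.1,[0,0,0],[0,0,0]],[0.1,[0,0,0],[0,0,0]],[0.1,[0,0,0],[0,0,0]],[0.1,[0,0,0],[0,0,0]]]'

```text
time_s: 8.5
tool_pos: [586.6, 0.8, 323.6]
tcp_rot: [-3.141, 0.006, 3.079]
contact_force: [5.1, -4.0, 1.1]
opening: 0.172
gripper_force: 15.0
```

```bash
python3 - <<'E'
from h import *
o=manip.observe(); print(o['time_s'],loc(o['tool_pos']),o['contact_force'])
s=cam("scene"); w=cam("wrist")
a=cv2.resize(s[0][150:215,245:345],(400,260),interpolation=cv2.INTER_CUBIC)
b=cv2.resize(w[0][150:280,160:360],(400,260),interpolation=cv2.INTER_CUBIC)
cv2.imwrite("pics/c3.png",np.hstack([a,b]))
E
```

```text
8.5 [102.49111655 -73.33892674 323.62811428] [ 5.08266403 -3.96451656  1.08846533]
```

View pics/c3.png

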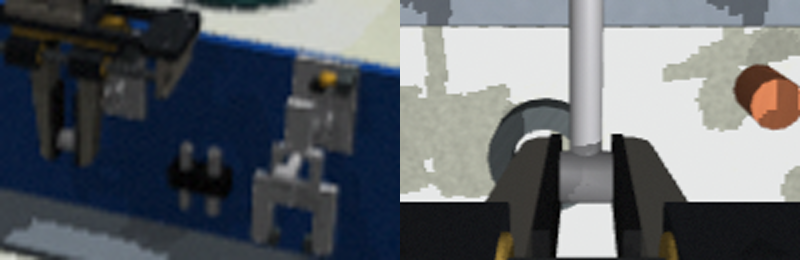

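The arm is close to level, but there is no stop force yet (z about 1 N), so I'll keep lowering.

move_arm --steps '[[0.1,[0,0,0.04],[0,0,0]],[0.1,[0,0,0.04],[0,0,0]],[0.1,[0,0,0.04],[0,0,0]],[0.1,[0,0,0.04],[0,0,0]],[0.1,[0,0,0],[0,0,0]],[0.1,[0,0,0],[0,0,0]],[0.1,[0,0,0],[0,0,0]],[0.1,[0,0,0],[0,0,0]]]'

```text
time_s: 9.6
tool_pos: [586.7, 0.6, 322.0]
tcp_rot: [3.141, 0.006, 3.079]
contact_force: [-2.0, -4.0, 17.4]
opening: 0.174
gripper_force: 15.0
```

move_arm --steps '[[0.5,[0,0.02,-0.1],[0,0,0]],[0.5,[0,0,0],[0,0,0]],[0.5,[0,0,0],[0,0,0]],[0.5,[0,0,-0.8],[0,0,0]],[0.5,[0,0,-1],[0,0,0]],[0.5,[0.3,0.2,-1],[0,0,0]],[0.5,[0.4,0.8,-1],[0,0,0]],[0.5,[0.4,1,-0.5],[0,0,0]]]'

```text
time_s: 10.6
tool_pos: [560.4, 53.8, 430.0]
tcp_rot: [3.141, 0.001, 3.078]
contact_force: [0.2, 0.2, -0.2]
opening: 0.499
gripper_force: 0.0
```

move_arm --steps '[[0.5,[0.3,1,-0.3],[0,0,0]],[0.5,[0,1,0],[0,0,0]],[0.5,[0,1,0],[0,0,0]],[0.5,[0,1,0],[0,0,0]],[0.5,[0,0.8,0],[0,0,0]],[0.5,[0,0,0],[0,0,0]],[0.5,[0,0,0],[0,0,0]],[0.5,[0,0,0],[0,0,0]]]'

```text
time_s: 11.6
tool_pos: [560.7, 172.4, 436.5]
tcp_rot: [-3.141, 0.0, 3.077]
contact_force: [0.3, 0.1, 0.7]
opening: 0.498
gripper_force: 0.0
```

```bash
python3 - <<'E'
from h import *
o=manip.observe(); print(o['time_s'],loc(o['tool_pos']),o['contact_force'])
s=cam("scene"); w=cam("wrist"); t=cam("top")
a=cv2.resize(s[0][140:240,230:330],(300,300),interpolation=cv2.INTER_CUBIC)
b=cv2.resize(t[0][190:265,180:280],(300,225),interpolation=cv2.INTER_CUBIC)
c=cv2.resize(w[0][130:280,130:380],(500,300),interpolation=cv2.INTER_CUBIC)
im=np.zeros((600,800,3),np.uint8); im[:300,:300]=a; im[300:525,:300]=cv2.convertScaleAbs(b,alpha=1.5); im[:300,300:]=c
cv2.imwrite("pics/c4.png",im)
E
```

```text
11.6 [ 65.86568982  96.33706904 436.52696965] [0.25425649 0.10669106 0.71395882]
```

View pics/c4.png

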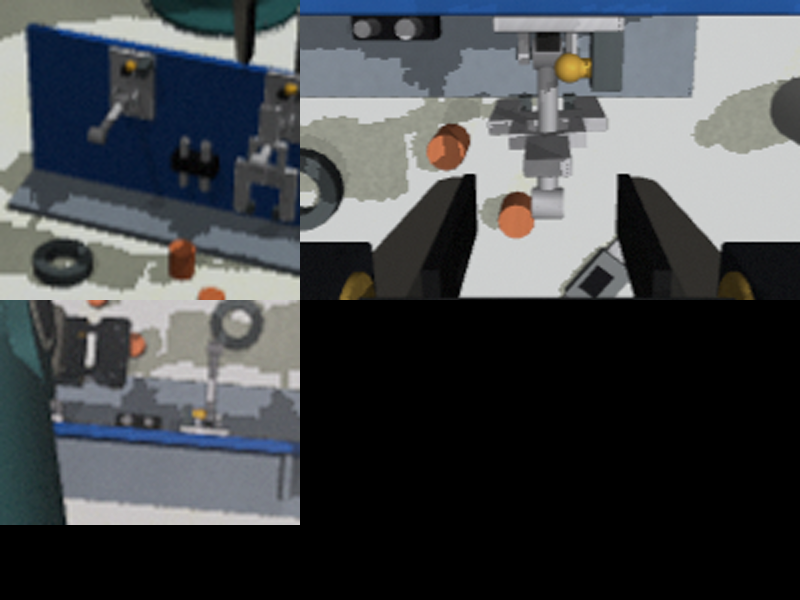

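The spare arm now reads as level and released. The gauge tab top is at wrist crop (548,170) and the used cross-pin at (548,205). The fingers at 476/617 are centred on both. I'll work out the tab position.

```bash
python3 - <<'E'
from h import *
w=cam("wrist")
f=lambda u,v:(130+(u-300)/2,130+v/2)
for z in(199,203): print("tabtop",loc(onz(w,*f(548,170),z)).round(1),loc(onz(w,*f(527,170),z)).round(1),loc(onz(w,*f(571,170),z)).round(1))
for z in(150,155): print("pin",loc(onz(w,*f(548,206),z)).round(1))
print("rod near hinge",loc(onz(w,*f(548,80),150)).round(1))
c=w[0][130:280,130:380]; g=cv2.cvtColor(c,cv2.COLOR_BGR2GRAY); print(g[60:112:2,115:135:2])
s=cam("scene")
S=lambda u,v:(232+(u+.5)/5.97-.5,145+(v+.5)/5.97-.5)
for x in(55,60,66): print(x,onx(s,*S(526,176),x).round(1))
E
```

```text
tabtop [ 71.   99.1 199. ] [ 71.   90.3 199. ] [ 71.  108.7 199. ]
tabtop [ 69.6  99.1 203. ] [ 69.6  90.5 203. ] [ 69.7 108.5 203. ]
pin [107.2  99.3 150. ]
pin [105.1  99.2 155. ]
rod near hinge [ 41.3  99.3 150. ]
[[112 173 100 143 165 170 143  96 148 121]
 [112 176 101 142 166 170 144  95 101  83]
 [114 116 102 142 164 170 142  93 100  79]
 [ 76  73  79 100 103  72  65  71  88 122]
 [ 81  83  72  67  70  73  75  75  75 113]
 [ 71  71  73  74  74  76  75  75  75  98]
 [ 64  68  71  76  75  75  74  76  75  82]
 [ 63  63  64  69  74  75  76  76  75  77]
 [ 64  64  64  63  65  66  74  74  75  76]
 [ 62  62  64  63  65  68  68  66  77  84]
 [111 108 109 111 114 114 114 115 123 170]
 [114 116 117 117 118 117 117 116 176 183]
 [115 117 119 118 118 115 115 115 126 165]
 [116 118 119 118 117 116 114 118 182 180]
 [134 140 103 126 138 135  98 178 184 183]
 [205 206 116 155 179 179 144 207 207 208]
 [206 202 115 156 179 178 143 203 207 206]
 [153  98 102 152 174 174  98  80 177 206]
 [152 132 131 128 127 125 123 121 181 207]
 [136 164 160 160 155 155 153 151 162 207]
 [136 188 186 182 181 179 177 175 168 207]
 [133 185 184 184 184 183 179 177 171 207]
 [129 176 175 177 177 177 177 177 172 207]
 [131 154 156 158 161 161 163 163 169 207]
 [115 123 128 129 129 133 136 136 188 208]
 [136 193 208 206 207 207 206 207 206 206]]
55 [ 55.   93.5 195.9]
60 [ 60.   94.6 199.2]
66 [ 66.   96.1 203.1]
```

move_arm --steps '[[0.5,[-0.06,0.03,0.8],[0,0,0]],[0.5,[0,0,0.8],[0,0,0]],[0.5,[0,0,0.8],[0,0,0]],[0.5,[0,0,0.6],[0,0,0]],[0.4,[0,0,0],[0,0,0]],[0.3,[0,0,0],[0,0,0]],[0.25,[0,0,0],[0,0,0]],[0.23,[0,0,0],[0,0,0]]]' --force 20

```text
time_s: 12.85
tool_pos: [562.2, 174.3, 362.1]
tcp_rot: [3.141, 0.001, 3.079]
contact_force: [-0.1, -0.3, 0.4]
opening: 0.232
gripper_force: 0.3
```

move_arm --steps '[[0.1,[0,0,0],[0,0,0]],[0.1,[0,0,0],[0,0,0]],[0.1,[0,0,0],[0,0,0]],[0.1,[0,0,0],[0,0,0]],[0.1,[0,0,0],[0,0,0]],[0.1,[0,0,0],[0,0,0]],[0.1,[0,0,0],[0,0,0]],[0.1,[0,0,0],[0,0,0]]]'

```text
time_s: 13.85
tool_pos: [562.3, 173.9, 361.7]
tcp_rot: [-3.141, 0.001, 3.079]
contact_force: [-0.5, -4.9, 5.3]
opening: 0.212
gripper_force: 20.0
```

move_arm --steps '[[0.1,[0,-0.02,0],[0,0,0]],[0.1,[0,0,-0.08],[0,0,0]],[0.1,[0,0,-0.1],[0,0,0]],[0.1,[0,0,-0.15],[0,0,0]],[0.1,[0,0,-0.2],[0,0,0]],[0.1,[0,0,0],[0,0,0]],[0.1,[0,0,0],[0,0,0]],[0.1,[0,0,0],[0,0,0]]]'

```text
time_s: 14.85
tool_pos: [562.0, 173.8, 374.6]
tcp_rot: [-3.142, -0.0, 3.079]
contact_force: [0.5, -0.3, -2.1]
opening: 0.217
gripper_force: 19.9
```

```bash
python3 - <<'E'
from h import *
o=manip.observe(); print(o['time_s'],loc(o['tool_pos']),o['contact_force'],o['ft_torque'])
s=cam("scene"); w=cam("wrist")
a=cv2.resize(s[0][140:230,280:370],(400,400),interpolation=cv2.INTER_CUBIC)
c=cv2.resize(w[0][130:280,180:330],(400,400),interpolation=cv2.INTER_CUBIC)
cv2.imwrite("pics/c5.png",np.hstack([a,c]))
E
```

```text
14.85 [ 67.08515913  97.82080457 374.55296154] [ 0.49785116 -0.25242134 -2.0540287 ] [-0.04154495 -0.02740283 -0.03804198]
```

View pics/c5.png

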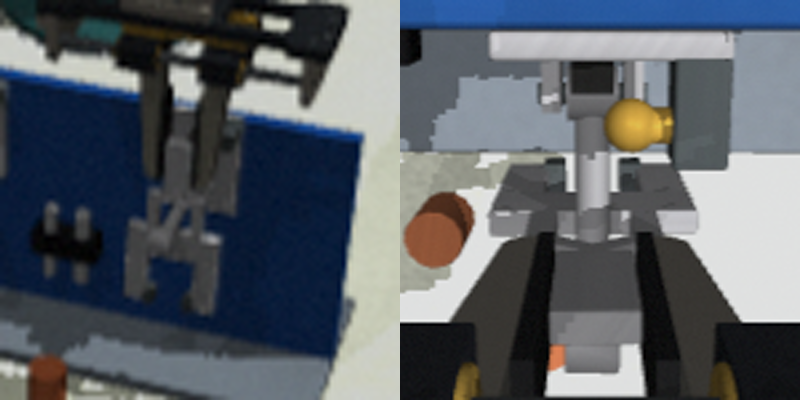

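The gauge is free in the grip (-2.1 N, about its weight), with the tab centred at px 596 against the rod at 591. That offset is my alignment reference. I'll slide it out and across.

move_arm --steps '[[0.1,[-0.3,0,0],[0,0,0]],[0.1,[-0.5,0,0],[0,0,0]],[0.1,[-0.5,0,0],[0,0,0]],[0.1,[-0.5,0,0],[0,0,0]],[0.1,[-0.4,0,0],[0,0,0]],[0.1,[-0.2,0,0],[0,0,0]],[0.1,[0,-0.4,0],[0,0,0]],[0.1,[0,-0.7,0],[0,0,0]]]'

```text
time_s: 15.95
tool_pos: [619.8, 142.2, 374.6]
tcp_rot: [-3.142, -0.0, 3.08]
contact_force: [0.2, -0.4, -2.6]
opening: 0.218
gripper_force: 20.0
```

move_arm --steps '[[0.1,[0,-0.8,0],[0,0,0]],[0.1,[0,-0.9,0],[0,0,0]],[0.1,[0,-0.9,0],[0,0,0]],[0.1,[0,-0.9,0],[0,0,0]],[0.1,[0,-0.9,0],[0,0,0]],[0.1,[0,-0.8,0],[0,0,0]],[0.1,[0,-0.4,0],[0,0,0]],[0.1,[0,-0.17,0],[0,0,0]]]'

```text
time_s: 16.95
tool_pos: [611.2, -1.8, 374.7]
tcp_rot: [3.141, 0.0, 3.079]
contact_force: [0.6, 0.5, -2.5]
opening: 0.214
gripper_force: 20.0
```

```bash
python3 - <<'E'
from h import *
o=manip.observe(); print(o['time_s'],loc(o['tool_pos']),o['contact_force'])
s=cam("scene"); w=cam("wrist")
a=cv2.resize(s[0][140:240,230:330],(400,400),interpolation=cv2.INTER_CUBIC)
c=cv2.resize(w[0][130:280,180:330],(400,400),interpolation=cv2.INTER_CUBIC)
cv2.imwrite("pics/c6.png",np.hstack([a,c]))
g=cv2.cvtColor(w[0],cv2.COLOR_BGR2GRAY)
for v in range(190,262,6): print(v,g[v,230:275:1].tolist())
E
```

```text
16.95 [127.23629318 -74.39134954 374.71603618] [ 0.63317813  0.5159926  -2.54226888]
190 [150, 149, 150, 150, 104, 50, 37, 37, 38, 37, 37, 36, 84, 110, 115, 117, 117, 119, 121, 121, 123, 123, 124, 124, 125, 125, 127, 127, 128, 129, 129, 131, 131, 132, 113, 68, 37, 39, 40, 39, 172, 206, 206, 205, 205]
196 [77, 76, 76, 76, 76, 82, 75, 76, 80, 84, 86, 87, 101, 138, 152, 157, 152, 150, 148, 119, 90, 85, 85, 86, 87, 87, 88, 88, 89, 89, 114, 188, 134, 53, 56, 54, 55, 55, 54, 62, 74, 78, 77, 76, 76]
202 [72, 74, 74, 70, 63, 61, 61, 61, 61, 61, 61, 61, 74, 79, 79, 79, 81, 80, 63, 64, 73, 75, 77, 77, 77, 75, 73, 73, 74, 74, 72, 73, 72, 72, 73, 74, 73, 73, 73, 72, 73, 75, 73, 74, 74]
208 [65, 64, 65, 64, 64, 63, 64, 65, 64, 67, 70, 68, 69, 69, 70, 69, 69, 67, 65, 65, 66, 64, 66, 66, 66, 67, 67, 68, 66, 66, 67, 66, 67, 66, 79, 81, 69, 73, 76, 75, 75, 76, 75, 77, 75]
214 [65, 62, 65, 66, 65, 64, 66, 63, 56, 90, 103, 105, 115, 119, 119, 118, 118, 117, 119, 119, 118, 118, 116, 118, 118, 117, 118, 118, 118, 118, 117, 119, 117, 118, 118, 116, 82, 62, 65, 65, 64, 65, 66, 73, 76]
220 [49, 30, 13, 11, 
[... 624 characters left out ...]
5, 66, 66, 66, 66, 67, 68, 67, 67, 66, 67, 65, 65, 65, 65, 65, 64, 64, 40, 12, 10, 11, 10, 13]
244 [11, 12, 14, 9, 9, 18, 53, 65, 65, 65, 65, 64, 64, 64, 65, 63, 64, 66, 65, 67, 67, 66, 65, 67, 65, 65, 66, 66, 67, 66, 66, 65, 66, 65, 64, 65, 66, 65, 65, 64, 37, 13, 8, 9, 11]
250 [13, 10, 9, 9, 9, 33, 83, 100, 102, 103, 102, 102, 113, 117, 118, 119, 121, 120, 120, 120, 121, 121, 121, 120, 121, 121, 120, 120, 119, 119, 118, 119, 118, 117, 116, 118, 121, 121, 119, 114, 77, 27, 7, 8, 12]
256 [7, 13, 14, 6, 8, 23, 79, 99, 101, 102, 101, 104, 115, 120, 120, 121, 120, 120, 121, 111, 116, 121, 119, 120, 118, 119, 119, 119, 117, 117, 117, 119, 119, 121, 120, 118, 118, 116, 118, 113, 74, 26, 11, 8, 9]
```

View pics/c6.png

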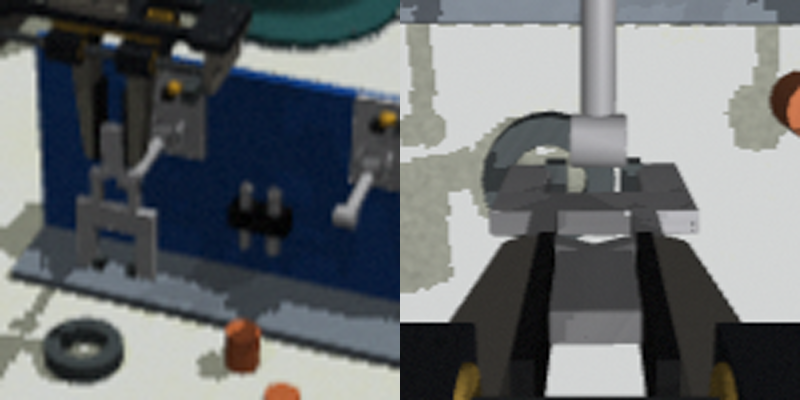

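The spare pin centre is at 599 against 593 in the reference view, so I shift +y by about 2 mm and then slide in, checking the force.

move_arm --steps '[[0.1,[0,0.07,0.02],[0,0,0]],[0.1,[0.2,0,0],[0,0,0]],[0.1,[0.3,0,0],[0,0,0]],[0.1,[0.3,0,0],[0,0,0]],[0.1,[0.2,0,0],[0,0,0]],[0.1,[0.1,0,0],[0,0,0]],[0.1,[0,0,0],[0,0,0]],[0.1,[0,0,0],[0,0,0]]]'

```text
time_s: 18.05
tool_pos: [583.9, 2.1, 374.2]
tcp_rot: [-3.142, -0.0, 3.079]
contact_force: [0.0, -0.5, -1.7]
opening: 0.214
gripper_force: 20.0
```

move_arm --steps '[[0.1,[0.2,0,0],[0,0,0]],[0.1,[0.3,0,0],[0,0,0]],[0.1,[0.3,0,0],[0,0,0]],[0.1,[0.3,0,0],[0,0,0]],[0.1,[0.2,0,0],[0,0,0]],[0.1,[0,0,0.1],[0,0,0]],[0.1,[0,0,0.1],[0,0,0]],[0.1,[0,0,0],[0,0,0]]]'

```text
time_s: 19.05
tool_pos: [551.5, 4.2, 368.9]
tcp_rot: [-3.141, -0.0, 3.079]
contact_force: [0.6, 0.2, -1.8]
opening: 0.216
gripper_force: 20.0
```

```bash
python3 - <<'E'
from h import *
o=manip.observe(); print(o['time_s'],loc(o['tool_pos']),o['contact_force'])
w=cam("wrist")
g=cv2.cvtColor(w[0],cv2.COLOR_BGR2GRAY)
for v in (180,190,200,240,250,256,262): print(v,g[v,230:275:1].tolist())
E
```

```text
19.05 [ 67.23138531 -72.15295198 368.93561315] [ 0.61942097  0.20148729 -1.83962084]
180 [146, 147, 147, 147, 147, 147, 147, 149, 149, 151, 151, 151, 149, 148, 117, 91, 94, 101, 106, 107, 112, 114, 111, 107, 102, 94, 77, 71, 85, 100, 113, 125, 134, 140, 146, 151, 152, 151, 152, 151, 147, 143, 136, 130, 140]
190 [161, 162, 161, 162, 165, 112, 68, 67, 67, 67, 67, 66, 88, 190, 196, 130, 109, 133, 150, 162, 172, 183, 192, 193, 185, 174, 162, 151, 203, 222, 222, 221, 150, 56, 36, 36, 37, 37, 39, 37, 112, 199, 222, 222, 221]
200 [68, 69, 68, 68, 66, 52, 52, 58, 60, 60, 59, 59, 55, 189, 198, 130, 109, 133, 150, 162, 173, 183, 192, 191, 184, 174, 161, 150, 203, 221, 222, 222, 153, 71, 59, 60, 59, 61, 60, 54, 62, 77, 81, 82, 81]
240 [12, 15, 12, 12, 12, 11, 42, 63, 69, 70, 69, 70, 68, 68, 67, 69, 68, 69, 69, 69, 71, 70, 69, 70, 70, 70, 71, 69, 71, 70, 70, 69, 68, 70, 69, 67, 69, 70, 70, 50, 24, 7, 12, 9, 10]
250 [16, 11, 12, 11, 7, 37, 88, 108, 109, 109, 109, 119, 124, 124, 125, 126, 128, 128, 127, 127, 128, 128, 128, 129, 128, 129, 128, 127, 125, 125, 124, 125, 126, 125, 125, 125, 128, 129, 127, 119, 78, 28, 16, 8, 12]
256 [14, 11, 9, 11, 8, 27, 86, 104, 108, 107, 107, 108, 122, 127, 128, 129, 129, 129, 128, 128, 129, 128, 128, 126, 126, 126, 126, 126, 125, 123, 124, 127, 126, 126, 127, 126, 126, 124, 127, 118, 75, 24, 9, 9, 14]
262 [12, 8, 9, 9, 11, 11, 62, 88, 93, 93, 99, 118, 129, 129, 128, 128, 129, 129, 129, 128, 128, 129, 121, 118, 124, 126, 127, 125, 125, 125, 122, 145, 204, 221, 222, 222, 222, 222, 222, 195, 108, 10, 13, 11, 7]
```

Rod at px 251.3 against 251.6 in the reference, so it's aligned. I'll lower in small steps.

move_arm --steps '[[0.1,[0,0,0.06],[0,0,0]],[0.1,[0,0,0.06],[0,0,0]],[0.1,[0,0,0.04],[0,0,0]],[0.1,[0,0,0.04],[0,0,0]],[0.1,[0,0,0.04],[0,0,0]],[0.1,[0,0,0],[0,0,0]],[0.1,[0,0,0],[0,0,0]],[0.1,[0,0,0],[0,0,0]]]'

```text
time_s: 20.1
tool_pos: [551.5, 4.2, 363.2]
tcp_rot: [3.142, 0.0, 3.079]
contact_force: [-0.7, -0.1, -1.3]
opening: 0.213
gripper_force: 20.0
```

move_arm --steps '[[0.1,[0,0,0.03],[0,0,0]],[0.1,[0,0,0.02],[0,0,0]],[0.1,[0,0,0.02],[0,0,0]],[0.1,[0,0,0],[0,0,0]],[0.1,[0,0,0],[0,0,0]],[0.1,[0,0,0],[0,0,0]],[0.1,[0,0,0],[0,0,0]],[0.1,[0,0,0],[0,0,0]]]'

```text
time_s: 21.1
tool_pos: [551.4, 4.2, 361.4]
tcp_rot: [3.142, 0.0, 3.079]
contact_force: [-0.9, 0.4, -2.7]
opening: 0.21
gripper_force: 20.0
```

move_arm --steps '[[0.1,[0,0,0.03],[0,0,0]],[0.1,[0,0,0.02],[0,0,0]],[0.1,[0,0,0],[0,0,0]],[0.1,[0,0,0],[0,0,0]],[0.1,[0,0,0],[0,0,0]],[0.1,[0,0,0],[0,0,0]],[0.1,[0,0,0],[0,0,0]],[0.1,[0,0,0],[0,0,0]]]'

```text
time_s: 22.1
tool_pos: [551.4, 4.2, 360.2]
tcp_rot: [3.142, 0.0, 3.079]
contact_force: [-0.6, 0.6, -1.5]
opening: 0.215
gripper_force: 20.0
```

move_arm --steps '[[0.1,[0,0,0.03],[0,0,0]],[0.1,[0,0,0.03],[0,0,0]],[0.1,[0,0,0],[0,0,0]],[0.1,[0,0,0],[0,0,0]],[0.1,[0,0,0],[0,0,0]],[0.1,[0,0,0],[0,0,0]],[0.1,[0,0,0],[0,0,0]],[0.1,[0,0,0],[0,0,0]]]'

```text
time_s: 23.1
tool_pos: [551.4, 4.2, 358.7]
tcp_rot: [3.142, 0.0, 3.079]
contact_force: [0.7, 0.5, -2.4]
opening: 0.214
gripper_force: 20.0
```

move_arm --steps '[[0.1,[0,0,0.03],[0,0,0]],[0.1,[0,0,0.03],[0,0,0]],[0.1,[0,0,0],[0,0,0]],[0.1,[0,0,0],[0,0,0]],[0.1,[0,0,0],[0,0,0]],[0.1,[0,0,0],[0,0,0]],[0.1,[0,0,0],[0,0,0]],[0.1,[0,0,0],[0,0,0]]]'

```text
time_s: 24.1
tool_pos: [551.4, 4.2, 357.2]
tcp_rot: [3.142, 0.0, 3.079]
contact_force: [0.1, -0.1, -1.2]
opening: 0.216
gripper_force: 20.0
```

move_arm --steps '[[0.1,[0,0,0.03],[0,0,0]],[0.1,[0,0,0.02],[0,0,0]],[0.1,[0,0,0],[0,0,0]],[0.1,[0,0,0],[0,0,0]],[0.1,[0,0,0],[0,0,0]],[0.1,[0,0,0],[0,0,0]],[0.1,[0,0,0],[0,0,0]],[0.1,[0,0,0],[0,0,0]]]'

```text
time_s: 25.1
tool_pos: [551.5, 4.1, 356.0]
tcp_rot: [-3.142, 0.0, 3.079]
contact_force: [0.6, 0.1, -1.1]
opening: 0.215
gripper_force: 20.0
```

```bash
python3 - <<'E'
from h import *
s=cam("scene"); w=cam("wrist")
a=cv2.resize(s[0][150:230,235:315],(400,400),interpolation=cv2.INTER_CUBIC)
c=cv2.resize(w[0][130:280,180:330],(400,400),interpolation=cv2.INTER_CUBIC)
cv2.imwrite("pics/c7.png",np.hstack([a,c]))
E
```

```text
(no output)
```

View pics/c7.png

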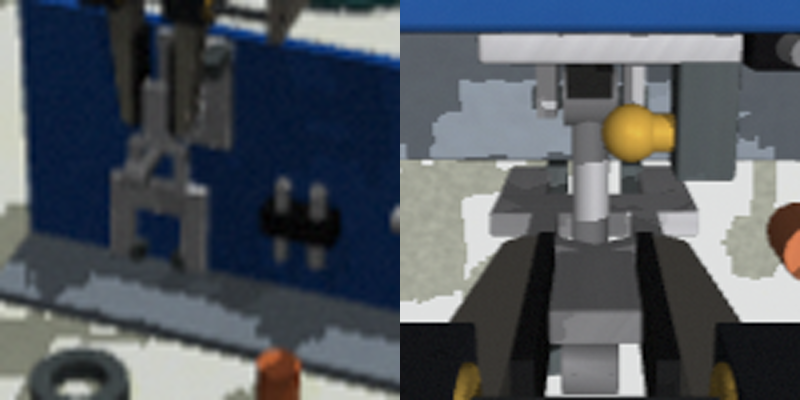

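The gauge is centred on the spare rod. The spare plate's apparent size (261 px against 244) shows this hook sits several millimetres lower than the used one, so I'll keep lowering gently.

move_arm --steps '[[0.1,[0,0,0.03],[0,0,0]],[0.1,[0,0,0.02],[0,0,0]],[0.1,[0,0,0],[0,0,0]],[0.1,[0,0,0],[0,0,0]],[0.1,[0,0,0],[0,0,0]],[0.1,[0,0,0],[0,0,0]],[0.1,[0,0,0],[0,0,0]],[0.1,[0,0,0],[0,0,0]]]'

```text
time_s: 26.2
tool_pos: [551.5, 4.2, 354.8]
tcp_rot: [3.142, 0.0, 3.079]
contact_force: [0.2, -0.3, 2.1]
opening: 0.215
gripper_force: 20.0
```

Seated (+2.1 N, about 4 N on the hook). Letting go and rising.

move_arm --steps '[[0.3,[0,0,0],[0,0,0]],[0.4,[0,0,0],[0,0,0]],[0.5,[0,0,0],[0,0,0]],[0.5,[0,0,0],[0,0,0]],[0.5,[0,0,-0.4],[0,0,0]],[0.5,[0,0,-0.8],[0,0,0]],[0.5,[0,0,-0.8],[0,0,0]],[0.5,[0,0,-0.8],[0,0,0]]]'

```text
time_s: 27.2
tool_pos: [551.4, 4.1, 426.1]
tcp_rot: [3.141, 0.001, 3.079]
contact_force: [-0.2, 0.2, -0.4]
opening: 0.499
gripper_force: 0.0
```

```bash
python3 - <<'E'
from h import *
o=manip.observe(); print(o['time_s'],loc(o['tool_pos']),o['contact_force'])
w=cam("wrist"); cv2.imwrite("pics/w9.png",w[0])
g=cv2.cvtColor(w[0],cv2.COLOR_BGR2GRAY)
for v in range(186,256,5): print(v,g[v,228:282].tolist())
E
```

```text
27.2 [ 67.19096051 -72.2166056  426.08044346] [-0.18722141  0.22651096 -0.36894566]
186 [63, 63, 63, 62, 62, 62, 61, 62, 61, 62, 70, 73, 72, 74, 72, 72, 72, 73, 68, 85, 114, 136, 149, 162, 171, 172, 166, 152, 120, 85, 75, 72, 75, 73, 73, 73, 73, 72, 71, 71, 70, 72, 73, 73, 73, 73, 73, 73, 72, 72, 72, 119, 182, 203]
191 [116, 115, 115, 115, 140, 107, 74, 75, 75, 74, 74, 69, 67, 91, 102, 110, 162, 181, 144, 102, 113, 135, 149, 161, 171, 172, 167, 154, 123, 104, 101, 101, 101, 84, 70, 73, 73, 74, 76, 68, 71, 74, 140, 164, 173, 176, 177, 177, 176, 177, 177, 176, 174, 160]
196 [160, 159, 160, 158, 175, 183, 181, 179, 181, 183, 182, 177, 155, 128, 118, 106, 90, 88, 78, 74, 74, 74, 65, 63, 62, 63, 64, 64, 65, 82, 107, 114, 128, 150, 160, 164, 167, 175, 180, 182, 183, 183, 181, 190, 201, 206, 207, 206, 206, 206, 205, 206, 206, 206]
201 [206, 205, 205, 205, 154, 115, 115, 116, 116, 117, 117, 116, 110, 82, 64, 62, 62, 63, 63, 70, 73, 75, 76, 74, 75, 75, 76, 76, 77, 75, 77, 75, 76, 77, 79, 156, 182, 180, 179, 182, 183, 183, 181, 188, 201, 205, 205, 205, 207, 205, 206, 206, 206, 205]
206 [95, 79
[... 1939 characters left out ...]
 138, 190, 205, 206, 205, 206, 205, 206, 206, 205, 206, 206, 206, 205, 206, 206, 207, 205, 205, 206, 206, 205, 204, 205, 206, 205, 206, 205, 206, 206, 205]
246 [206, 186, 143, 124, 126, 112, 100, 99, 95, 93, 98, 98, 103, 104, 118, 143, 190, 206, 206, 205, 204, 206, 204, 205, 206, 205, 206, 206, 205, 206, 205, 206, 205, 205, 205, 205, 206, 206, 206, 204, 205, 206, 205, 205, 206, 206, 205, 205, 205, 205, 206, 206, 206, 206]
251 [206, 207, 206, 205, 205, 206, 205, 207, 205, 205, 205, 206, 206, 205, 205, 205, 205, 206, 205, 206, 205, 206, 205, 206, 204, 205, 206, 205, 207, 206, 206, 205, 205, 206, 205, 206, 206, 206, 206, 206, 206, 205, 204, 206, 205, 205, 206, 205, 205, 205, 206, 205, 206, 206]
```

The gauge hangs free on the spare rod: tab, rod and cross-pin are all centred at px ~252. Now I'll go over to the used cross-pin.

move_arm --steps '[[0.5,[-0.1,0.7,0],[0,0,0]],[0.5,[-0.2,1,0],[0,0,0]],[0.5,[-0.2,1,0],[0,0,0]],[0.5,[-0.2,1,0],[0,0,0]],[0.5,[-0.2,1,0],[0,0,0]],[0.5,[-0.2,1,0],[0,0,0]],[0.5,[-0.2,0.7,0],[0,0,0]],[0.5,[-0.06,0.4,0],[0,0,0]]]'

```text
time_s: 28.25
tool_pos: [596.3, 173.0, 424.4]
tcp_rot: [-3.141, -0.0, 3.08]
contact_force: [0.7, -0.1, -1.0]
opening: 0.5
gripper_force: 0.0
```

```bash
python3 - <<'E'
from h import *
o=manip.observe(); print(o['time_s'],loc(o['tool_pos']),o['contact_force'])
w=cam("wrist"); cv2.imwrite("pics/w10.png",w[0])
g=cv2.cvtColor(w[0],cv2.COLOR_BGR2GRAY)
print("pred",proj(w,wor([101,97.5,157])), proj(w,wor([109,97.5,157])))
for v in range(186,250,4): print(v,g[v,228:282].tolist())
E
```

```text
28.25 [101.36297287  99.09104959 424.43112319] [ 0.69890279 -0.12421408 -0.98722439]
pred [249.814536   199.13598099] [249.83842036 207.35120675]
186 [213, 214, 213, 212, 212, 213, 213, 213, 213, 213, 213, 214, 213, 213, 212, 213, 213, 170, 120, 130, 152, 168, 179, 189, 190, 183, 171, 147, 193, 212, 213, 213, 212, 212, 213, 212, 212, 213, 213, 214, 214, 213, 213, 214, 214, 213, 213, 213, 213, 213, 212, 213, 213, 213]
190 [212, 214, 213, 212, 213, 214, 213, 213, 214, 213, 213, 213, 213, 212, 213, 213, 213, 171, 120, 129, 153, 169, 180, 189, 190, 184, 170, 147, 191, 214, 213, 213, 212, 212, 214, 213, 213, 213, 213, 212, 213, 212, 212, 212, 213, 213, 212, 213, 213, 213, 214, 213, 213, 213]
194 [212, 213, 214, 213, 214, 213, 213, 213, 213, 213, 214, 214, 212, 214, 154, 124, 129, 128, 127, 128, 125, 125, 124, 122, 120, 121, 119, 119, 117, 115, 115, 167, 204, 213, 214, 213, 213, 213, 213, 211, 213, 212, 213, 213, 214, 212, 213, 212, 213, 212, 213, 213, 213, 214]
198 [212, 213, 213, 212, 213, 212, 213, 212, 210, 208, 209, 212, 211, 211, 189, 183, 187, 184, 185, 183, 182, 181, 181, 179, 177,
[... 2712 characters left out ...]
3, 212, 212, 212, 212, 214, 212, 213, 213, 213, 212, 212, 213, 213, 213, 211, 212, 212, 213, 213, 213, 212, 212, 213, 213, 212, 209, 171, 135, 103, 61, 51, 83]
242 [213, 212, 212, 213, 211, 212, 212, 213, 212, 212, 212, 214, 212, 214, 213, 213, 213, 212, 213, 213, 212, 212, 213, 213, 212, 212, 213, 213, 213, 212, 213, 213, 213, 213, 213, 213, 212, 213, 212, 213, 213, 213, 210, 208, 171, 137, 116, 70, 46, 73, 118, 129, 128, 127]
246 [212, 213, 213, 212, 212, 212, 213, 212, 213, 212, 212, 213, 213, 212, 212, 213, 212, 212, 212, 212, 213, 213, 213, 213, 212, 213, 213, 212, 213, 213, 213, 212, 212, 212, 213, 212, 213, 212, 212, 213, 174, 150, 140, 94, 49, 54, 107, 125, 124, 82, 48, 81, 115, 126]
```

Used cross-pin centre is at px (251,200) against a prediction of (250,199), so it's under the gripper. I'll descend and pinch.

move_arm --steps '[[0.5,[0,-0.03,0.7],[0,0,0]],[0.5,[0,0,0.9],[0,0,0]],[0.5,[0,0,0.9],[0,0,0]],[0.5,[0,0,0.8],[0,0,0]],[0.4,[0,0,0.47],[0,0,0]],[0.3,[0,0,0],[0,0,0]],[0.2,[0,0,0],[0,0,0]],[0.18,[0,0,0],[0,0,0]]]' --force 15

```text
time_s: 29.3
tool_pos: [596.2, 171.0, 331.3]
tcp_rot: [3.141, 0.001, 3.079]
contact_force: [0.1, 0.9, 0.4]
opening: 0.182
gripper_force: 0.0
```

move_arm --steps '[[0.1,[0,0,0],[0,0,0]],[0.1,[0,0,0],[0,0,0]],[0.1,[0,0,0],[0,0,0]],[0.1,[0,0,0],[0,0,0]],[0.1,[0,0,0],[0,0,0]],[0.1,[0,0,0],[0,0,0]],[0.1,[0,0,0],[0,0,0]],[0.1,[0,0,0],[0,0,0]]]'

```text
time_s: 30.3
tool_pos: [596.2, 170.9, 331.1]
tcp_rot: [3.141, 0.001, 3.079]
contact_force: [-0.8, -1.6, 5.3]
opening: 0.169
gripper_force: 15.0
```

move_arm --steps '[[0.1,[0.07,0,-0.51],[0,0,0]],[0.1,[0.13,0,-0.43],[0,0,0]],[0.1,[0.19,0,-0.41],[0,0,0]],[0.1,[0.25,0,-0.37],[0,0,0]],[0.1,[0.3,0,-0.33],[0,0,0]],[0.1,[0.35,0,-0.28],[0,0,0]],[0.1,[0.39,0,-0.23],[0,0,0]],[0.1,[0.42,0,-0.17],[0,0,0]]]'

```text
time_s: 31.3
tool_pos: [543.2, 174.2, 399.7]
tcp_rot: [3.141, 0.002, 3.079]
contact_force: [3.5, -1.8, 2.4]
opening: 0.171
gripper_force: 15.0
```

```bash
python3 - <<'E'
from h import *
o=manip.observe(); print(o['time_s'],loc(o['tool_pos']),o['contact_force'],o['opening'])
w=cam("wrist"); cv2.imwrite("pics/w11.png",w[0])
g=cv2.cvtColor(w[0],cv2.COLOR_BGR2GRAY)
for v in range(180,240,4): print(v,g[v,232:272:2].tolist())
E
```

```text
31.3 [ 48.33781468  97.00774185 399.74731522] [ 3.50723975 -1.80255455  2.40225375] 0.17100696663070014
180 [145, 144, 94, 126, 125, 103, 100, 73, 33, 36, 31, 33, 34, 30, 105, 68, 101, 110, 180, 113]
184 [147, 149, 136, 194, 194, 135, 91, 80, 34, 34, 31, 32, 34, 34, 93, 58, 101, 110, 180, 100]
188 [147, 148, 138, 127, 127, 118, 133, 98, 83, 89, 91, 90, 83, 66, 89, 95, 84, 97, 147, 154]
192 [146, 146, 147, 149, 146, 145, 145, 133, 80, 89, 90, 89, 83, 74, 104, 131, 151, 158, 160, 148]
196 [221, 220, 220, 221, 221, 221, 221, 174, 82, 89, 90, 91, 74, 86, 121, 146, 174, 185, 184, 173]
200 [221, 221, 220, 221, 221, 221, 221, 175, 83, 89, 91, 90, 138, 71, 111, 147, 167, 169, 170, 160]
204 [221, 221, 221, 221, 221, 221, 221, 157, 87, 110, 124, 136, 138, 127, 199, 126, 119, 124, 135, 202]
208 [221, 221, 220, 221, 221, 221, 221, 158, 86, 109, 124, 137, 138, 123, 199, 221, 221, 221, 221, 220]
212 [221, 221, 221, 221, 221, 220, 220, 148, 89, 111, 125, 137, 105, 70, 192, 221, 220, 221, 220, 221]
216 [220, 219, 212, 212, 213, 220, 221, 145, 84, 89, 90, 90, 83, 72, 192, 221, 221, 213, 212, 212]
220 [51, 35, 17, 19, 11, 220, 221, 119, 85, 90, 91, 90, 85, 73, 188, 221, 221, 14, 13, 14]
224 [53, 20, 14, 13, 11, 221, 221, 124, 86, 90, 92, 91, 85, 74, 188, 221, 221, 11, 11, 14]
228 [45, 11, 13, 12, 8, 221, 220, 102, 84, 89, 91, 91, 86, 74, 185, 220, 220, 11, 13, 12]
232 [27, 14, 10, 11, 8, 221, 220, 104, 86, 89, 91, 90, 84, 75, 152, 220, 220, 10, 15, 16]
236 [14, 14, 10, 14, 16, 182, 167, 76, 71, 75, 76, 75, 73, 66, 111, 169, 199, 6, 12, 11]
```

move_arm --steps '[[0.1,[0.15,0,-0.04],[0,0,0]],[0.1,[0.15,0,-0.04],[0,0,0]],[0.1,[0.12,0,-0.03],[0,0,0]],[0.1,[0.1,0,-0.02],[0,0,0]],[0.1,[0.08,0,0],[0,0,0]],[0.1,[0,0,0],[0,0,0]],[0.1,[0,0,0],[0,0,0]],[0.1,[0,0,0],[0,0,0]]]' --force 25

```text
time_s: 32.35
tool_pos: [529.0, 175.1, 402.9]
tcp_rot: [3.141, 0.002, 3.079]
contact_force: [3.1, -1.3, 7.9]
opening: 0.17
gripper_force: 25.0
```

move_arm --steps '[[0.1,[0.06,0,-0.03],[0,0,0]],[0.1,[0.06,0,0],[0,0,0]],[0.1,[0.05,0,0],[0,0,0]],[0.1,[0.04,0,0],[0,0,0]],[0.1,[0,0,0],[0,0,0]],[0.1,[0,0,0],[0,0,0]],[0.1,[0,0,0],[0,0,0]],[0.1,[0,0,0],[0,0,0]]]'

```text
time_s: 33.35
tool_pos: [523.6, 175.5, 403.4]
tcp_rot: [3.141, 0.001, 3.079]
contact_force: [3.0, -2.4, 6.9]
opening: 0.168
gripper_force: 25.0
```

move_arm --steps '[[0.1,[0.04,0,-0.02],[0,0,0]],[0.1,[0.04,0,0],[0,0,0]],[0.1,[0.04,0,0],[0,0,0]],[0.1,[0,0,0],[0,0,0]],[0.1,[0,0,0],[0,0,0]],[0.1,[0,0,0],[0,0,0]],[0.1,[0,0,0],[0,0,0]],[0.1,[0,0,0],[0,0,0]]]'

```text
time_s: 34.35
tool_pos: [520.9, 175.5, 403.6]
tcp_rot: [3.141, 0.002, 3.079]
contact_force: [5.0, -2.1, 5.4]
opening: 0.171
gripper_force: 25.0
```

move_arm --steps '[[0.1,[0.04,0,-0.01],[0,0,0]],[0.1,[0.04,0,0],[0,0,0]],[0.1,[0.02,0,0],[0,0,0]],[0.1,[0,0,0],[0,0,0]],[0.1,[0,0,0],[0,0,0]],[0.1,[0,0,0],[0,0,0]],[0.1,[0,0,0],[0,0,0]],[0.1,[0,0,0],[0,0,0]]]'

```text
time_s: 35.35
tool_pos: [518.0, 175.7, 403.7]
tcp_rot: [3.142, 0.001, 3.079]
contact_force: [4.9, -3.0, 5.6]
opening: 0.164
gripper_force: 25.0
```

```bash
python3 - <<'E'
from h import *
o=manip.observe(); print(o['time_s'],loc(o['tool_pos']),o['contact_force'])
w=cam("wrist"); cv2.imwrite("pics/w12.png",w[0])
g=cv2.cvtColor(w[0],cv2.COLOR_BGR2GRAY)
for th in(0,.1,.2):
    for r in(60,83):
        p=[26+r*np.sin(th)-3*np.cos(th),98,154+r*np.cos(th)]; print(th,r,proj(w,wor(p)).round(1))
for v in range(166,240,3): print(v,g[v,236:272:2].tolist())
E
```

```text
35.35 [ 23.10618118  96.96541991 403.66794655] [ 4.88757774 -2.98069152  5.57919996]
0 60 [252.5 230.5]
0 83 [252.4 245.4]
0.1 60 [252.5 238.8]
0.1 83 [252.5 258.2]
0.2 60 [252.5 246.5]
0.2 83 [252.5 269.8]
166 [37, 38, 37, 38, 39, 38, 37, 38, 38, 37, 38, 37, 38, 36, 35, 37, 36, 38]
169 [36, 37, 36, 37, 36, 37, 38, 39, 38, 38, 38, 38, 38, 35, 35, 37, 38, 36]
172 [36, 37, 37, 37, 36, 37, 39, 38, 37, 36, 37, 37, 39, 38, 35, 36, 36, 39]
175 [37, 37, 39, 37, 37, 39, 37, 38, 38, 38, 35, 36, 35, 38, 37, 36, 36, 35]
178 [38, 36, 36, 38, 35, 37, 35, 38, 36, 37, 38, 35, 37, 38, 36, 38, 36, 37]
181 [39, 37, 39, 37, 36, 36, 36, 37, 36, 37, 35, 36, 38, 36, 36, 35, 39, 36]
184 [37, 38, 35, 37, 39, 36, 38, 37, 37, 37, 36, 37, 38, 37, 38, 39, 37, 35]
187 [77, 79, 78, 78, 77, 78, 79, 79, 79, 79, 79, 79, 77, 77, 77, 80, 80, 80]
190 [84, 84, 83, 83, 85, 85, 84, 85, 84, 85, 85, 84, 84, 84, 86, 90, 91, 93]
193 [83, 84, 81, 83, 80, 82, 82, 84, 84, 84, 84, 83, 82, 83, 89, 89, 90, 91]
196 [82, 82, 81, 82, 83, 81, 82, 82, 83, 83, 82, 82, 82, 82, 90, 90, 90, 90]
199 [81, 81, 80, 79, 78, 81, 81, 82, 82, 82, 8
[... 424 characters left out ...]
3, 20, 23, 21, 22, 23, 22, 106, 191, 129, 129, 199, 225]
217 [17, 16, 15, 186, 225, 87, 32, 31, 29, 31, 33, 28, 92, 220, 186, 14, 16, 10]
220 [13, 11, 11, 226, 225, 198, 72, 76, 76, 77, 71, 61, 215, 225, 221, 15, 13, 13]
223 [10, 13, 11, 213, 225, 202, 72, 78, 78, 76, 73, 64, 138, 77, 74, 12, 16, 13]
226 [14, 11, 10, 212, 225, 177, 72, 77, 77, 76, 71, 64, 83, 95, 87, 12, 15, 15]
229 [16, 12, 8, 213, 225, 179, 74, 77, 77, 77, 72, 72, 88, 99, 93, 7, 17, 11]
232 [11, 12, 6, 213, 225, 162, 73, 76, 77, 77, 73, 64, 84, 97, 95, 11, 15, 15]
235 [12, 12, 8, 213, 225, 161, 74, 77, 77, 76, 73, 66, 133, 102, 88, 9, 16, 16]
238 [11, 14, 9, 213, 225, 149, 75, 75, 77, 76, 73, 66, 157, 225, 196, 14, 13, 15]
```

move_arm --steps '[[0.1,[0.03,0,0],[0,0,0]],[0.1,[0.03,0,0],[0,0,0]],[0.1,[0,0,0],[0,0,0]],[0.1,[0,0,0],[0,0,0]],[0.1,[0,0,0],[0,0,0]],[0.1,[0,0,0],[0,0,0]],[0.1,[0,0,0],[0,0,0]],[0.1,[0,0,0],[0,0,0]]]'

```text
time_s: 36.4
tool_pos: [517.1, 175.8, 403.7]
tcp_rot: [3.141, 0.003, 3.079]
contact_force: [6.6, -1.8, 2.8]
opening: 0.168
gripper_force: 25.0
```

move_arm --steps '[[0.1,[0.03,0,0],[0,0,0]],[0.1,[0.02,0,0],[0,0,0]],[0.1,[0,0,0],[0,0,0]],[0.1,[0,0,0],[0,0,0]],[0.1,[0,0,0],[0,0,0]],[0.1,[0,0,0],[0,0,0]],[0.1,[0,0,0],[0,0,0]],[0.1,[0,0,0],[0,0,0]]]'

```text
time_s: 37.4
tool_pos: [515.1, 175.9, 403.6]
tcp_rot: [-3.141, 0.0, 3.079]
contact_force: [4.1, -2.3, 5.3]
opening: 0.167
gripper_force: 25.0
```

move_arm --steps '[[0.1,[0.03,0,0],[0,0,0]],[0.1,[0.02,0,0],[0,0,0]],[0.1,[0,0,0],[0,0,0]],[0.1,[0,0,0],[0,0,0]],[0.1,[0,0,0],[0,0,0]],[0.1,[0,0,0],[0,0,0]],[0.1,[0,0,0],[0,0,0]],[0.1,[0,0,0],[0,0,0]]]'

```text
time_s: 38.4
tool_pos: [513.7, 176.0, 403.5]
tcp_rot: [-3.141, -0.0, 3.079]
contact_force: [2.6, -3.4, 8.8]
opening: 0.169
gripper_force: 25.0
```

```bash
python3 - <<'E'
from h import *
o=manip.observe(); P=loc(o['tool_pos']); print(P,o['contact_force'])
w=cam("wrist"); cv2.imwrite("pics/w13.png",w[0])
g=cv2.cvtColor(w[0],cv2.COLOR_BGR2GRAY)
for th in(0,.05,.1,.15):
    q=lambda r,n:proj(w,wor([26+r*np.sin(th)-n*np.cos(th),97,154+r*np.cos(th)+n*np.sin(th)]))[1].round(1)
    print(th,"pin bottom-back",q(67,11),"mid",q(75,11),"top-back",q(83,8),"top",q(83,3),"topfront",q(83,-5))
for n in("w11","w12","w13"):
    g=cv2.imread(f"pics/{n}.png",0); print(n,g[200:330:2,252].tolist(),"\n",g[200:330:2,246].tolist())
E
```

```text
[ 18.74687524  96.97436641 403.51880282] [ 2.55024625 -3.35653378  8.82386325]
0 pin bottom-back 229.7 mid 234.6 top-back 244.9 top 252.8 topfront 265.3
0.05 pin bottom-back 234.9 mid 240.7 top-back 251.7 top 259.3 topfront 271.3
0.1 pin bottom-back 240.1 mid 246.7 top-back 258.3 top 265.6 topfront 277.0
0.15 pin bottom-back 245.1 mid 252.5 top-back 264.7 top 271.6 topfront 282.3
w11 [90, 88, 124, 125, 123, 123, 125, 121, 89, 90, 91, 90, 92, 91, 90, 89, 90, 90, 75, 74, 88, 96, 105, 114, 120, 124, 124, 123, 118, 112, 100, 159, 220, 220, 220, 220, 220, 219, 220, 164, 37, 47, 65, 68, 88, 77, 83, 93, 95, 83, 90, 89, 86, 64, 58, 83, 173, 186, 189, 188, 188, 192, 192, 196, 217] 
 [174, 156, 157, 157, 158, 156, 147, 146, 144, 143, 118, 123, 123, 123, 102, 101, 104, 104, 76, 77, 89, 97, 107, 119, 123, 123, 125, 124, 117, 109, 97, 150, 206, 220, 220, 220, 219, 220, 220, 164, 38, 42, 64, 69, 87, 78, 84, 94, 95, 83, 89, 87, 86, 71, 87, 220, 219, 158, 88, 168, 186, 188, 187, 186, 190]
w12 [79, 59, 106, 195, 189, 187, 106, 21, 19, 76, 76, 75, 76, 76, 76, 77, 76, 74, 76, 77, 61, 78, 89, 102, 112, 
[... 388 characters left out ...]
 66, 70, 90, 80, 87, 97, 99, 87, 94, 91, 89, 77, 102, 224, 224, 223, 224, 223, 223, 223, 223, 186, 108]
w13 [83, 83, 81, 79, 64, 88, 190, 190, 114, 106, 19, 20, 73, 73, 72, 73, 74, 73, 74, 73, 73, 74, 86, 97, 107, 117, 129, 135, 134, 130, 125, 117, 109, 101, 224, 225, 224, 225, 224, 170, 39, 50, 67, 72, 91, 81, 87, 96, 99, 88, 95, 91, 90, 74, 102, 224, 224, 225, 224, 224, 223, 184, 127, 122, 194] 
 [81, 83, 80, 82, 66, 97, 189, 191, 186, 109, 90, 81, 224, 204, 202, 201, 181, 161, 161, 161, 143, 77, 88, 98, 110, 121, 133, 141, 136, 130, 125, 117, 108, 96, 191, 130, 132, 135, 163, 118, 39, 50, 67, 71, 92, 81, 87, 97, 99, 88, 95, 92, 90, 52, 90, 224, 224, 224, 225, 224, 223, 223, 224, 224, 221]
```

```bash
cat > ang.py <<'E'
from h import *
def ang(vc,w,z0=154.,x0=26.,y=97.):
    import scipy.optimize as so
    f=lambda th:proj(w,wor([x0+75*np.sin(th)-3*np.cos(th),y,z0+75*np.cos(th)+3*np.sin(th)]))[1]-vc
    return so.brentq(f,-.3,.6)
E
python3 - <<'E'
from ang import *
w=cam("wrist")
for z0 in(151,154,157):
  for x0 in(24,26,28): print(z0,x0,round(ang(254.5,w,z0,x0),3))
# stop geometry: hinge plate edges: top-edge of plate/panel rows in column 236
g=cv2.imread("pics/w13.png",0); print(g[180:240,238].tolist()); print("panel top front edge",proj(w,wor([6,97,200])), "plate top", proj(w,wor([10,97,206])))
for c in("scene","top"):
    k=cam(c)
    cv2.imwrite(f"pics/{c}13.png",k[0]); 
E
```

```text
151 24 0.116
151 26 0.088
151 28 0.061
154 24 0.095
154 26 0.068
154 28 0.041
157 24 0.074
157 26 0.047
157 28 0.021
[36, 36, 37, 38, 39, 35, 38, 36, 36, 38, 37, 37, 49, 74, 78, 83, 84, 83, 82, 83, 80, 82, 82, 81, 80, 80, 80, 67, 66, 88, 99, 167, 195, 196, 195, 191, 179, 16, 15, 15, 15, 15, 11, 12, 9, 12, 13, 17, 11, 11, 16, 9, 11, 14, 12, 14, 12, 11, 14, 10]
panel top front edge [251.0808222  206.37148116] plate top [251.03889205 214.5763702 ]
```

```bash
python3 - <<'E'
from ang import *
w=cam("wrist"); o=manip.observe(); 
im=cv2.imread("pics/w2.png",0); c=im[2::4,2::4]; print(c.shape)
for u in(244,252): print(u,c[200-120:,u-160].tolist())
# camera translated to w2 pose
d=wor([22.6,-71.8,399.1])-np.array(o['tool_pos'])
w2=(None,w[1],w[2],w[3]-w[2]@d)
for z0 in(145,147,149):
  print(z0,[round(proj(w2,wor([23+75*np.sin(t),-73,z0+75]))[1],1) for t in(0,.05)])
E
```

```text
(150, 200)
244 [80, 79, 77, 72, 112, 194, 192, 192, 192, 190, 176, 103, 112, 113, 119, 115, 124, 181, 217, 218, 215, 212, 195, 193, 193, 187, 160, 117, 76, 81, 88, 93, 100, 104, 107, 112, 118, 122, 126, 127, 126, 123, 121, 127, 124, 122, 120, 120, 116, 112, 108, 101, 90, 89, 114, 155, 171, 172, 168, 165, 163, 159, 146, 150, 149, 146, 131, 70, 31, 32]
252 [80, 80, 78, 78, 131, 195, 193, 194, 191, 189, 170, 64, 21, 21, 21, 25, 42, 70, 71, 70, 70, 71, 70, 71, 71, 70, 68, 66, 72, 78, 85, 91, 98, 103, 107, 111, 116, 121, 128, 131, 130, 132, 131, 129, 129, 127, 124, 120, 118, 114, 110, 103, 92, 89, 93, 93, 94, 96, 95, 94, 94, 95, 94, 94, 94, 96, 96, 96, 97, 95]
145 [np.float64(238.0), np.float64(243.6)]
147 [np.float64(239.3), np.float64(244.9)]
149 [np.float64(240.6), np.float64(246.3)]
```

The cross-pin has crept about 9 mm to the edge of the pads, and the arm is about 0.07 rad from home. I'll let go, move in front of the pin, shut the fingers and push with their flat side.

move_arm --steps '[[0.5,[0,0,0],[0,0,0]],[0.5,[0,0,0],[0,0,0]],[0.5,[0,0,0],[0,0,0]],[0.5,[-0.6,0,0],[0,0,0]],[0.5,[-0.8,0.02,0],[0,0,0]],[0,[0,0,0],[0,0,0]],[0,[0,0,0],[0,0,0]],[0,[0,0,0],[0,0,0]]]' --force 10

```text
time_s: 39.65
tool_pos: [548.4, 174.5, 403.4]
tcp_rot: [3.142, -0.001, 3.079]
contact_force: [-0.3, 0.4, -0.7]
opening: 0.197
gripper_force: 0.0
```

move_arm --steps '[[0,[0,0,0],[0,0,0]],[0,[0,0,0],[0,0,0]],[0,[0,0,0],[0,0,0]],[0,[0.08,0,0],[0,0,0]],[0,[0.06,0,0],[0,0,0]],[0,[0,0,0],[0,0,0]],[0,[0,0,0],[0,0,0]],[0,[0,0,0],[0,0,0]]]'

```text
time_s: 40.65
tool_pos: [546.2, 174.5, 404.1]
tcp_rot: [3.141, 0.004, 3.079]
contact_force: [5.3, 0.4, -0.4]
opening: 0.006
gripper_force: 2.8
```

```bash
python3 - <<'E'
from ang import *
o=manip.observe(); print(o['time_s'],loc(o['tool_pos']),o['contact_force'],o['opening'])
w=cam("wrist"); cv2.imwrite("pics/w14.png",w[0]); g=cv2.cvtColor(w[0],6)
for u in(246,252): print(g[170:270,u].tolist())
E
```

```text
40.65 [ 51.27970667  97.50261099 404.06360804] [ 5.26451638  0.38012239 -0.41856496] 0.005780558188787988
[158, 31, 31, 42, 42, 43, 42, 42, 43, 47, 82, 91, 82, 78, 68, 69, 78, 89, 87, 80, 80, 72, 66, 81, 78, 70, 66, 67, 65, 95, 108, 119, 130, 142, 150, 155, 162, 167, 174, 180, 186, 185, 183, 179, 175, 171, 165, 161, 155, 147, 138, 131, 114, 113, 60, 33, 30, 25, 25, 25, 26, 21, 19, 19, 14, 15, 16, 13, 11, 11, 8, 11, 10, 8, 12, 11, 11, 9, 13, 12, 11, 11, 12, 13, 16, 12, 8, 14, 10, 11, 9, 13, 10, 12, 13, 19, 24, 25, 22, 25]
[142, 22, 30, 31, 31, 29, 33, 32, 31, 36, 62, 71, 72, 71, 73, 73, 73, 80, 91, 80, 92, 93, 93, 93, 93, 91, 92, 90, 68, 91, 104, 117, 127, 139, 148, 152, 158, 163, 171, 177, 184, 183, 181, 179, 177, 172, 168, 162, 158, 150, 142, 136, 129, 116, 63, 60, 52, 50, 50, 49, 51, 50, 50, 51, 52, 51, 50, 52, 52, 50, 52, 51, 50, 51, 51, 51, 51, 50, 51, 51, 50, 52, 57, 94, 94, 93, 93, 94, 94, 93, 96, 92, 94, 93, 95, 98, 98, 99, 99, 97]
```

move_arm --steps '[[0,[0.04,0,0],[0,0,0]],[0,[0.04,0,0],[0,0,0]],[0,[0.04,0,0],[0,0,0]],[0,[0,0,0],[0,0,0]],[0,[0,0,0],[0,0,0]],[0,[0,0,0],[0,0,0]],[0,[0,0,0],[0,0,0]],[0,[0,0,0],[0,0,0]]]'

```text
time_s: 41.7
tool_pos: [542.0, 174.9, 403.1]
tcp_rot: [-3.141, -0.001, 3.079]
contact_force: [1.2, -0.2, -1.0]
opening: 0.004
gripper_force: 0.3
```

```bash
cat > m.py <<'E'
from ang import *
o=manip.observe(); print(o['time_s'],loc(o['tool_pos']).round(2),o['contact_force'].round(1))
w=cam("wrist"); g=cv2.cvtColor(w[0],6)
print(g[160:250,252].tolist())
def hom(vc,v0): pass
for th in(0,.025,.05,.1,.15): print(th,proj(w,wor([26+75*np.sin(th)-3*np.cos(th),97,154+75*np.cos(th)+3*np.sin(th)]))[1].round(1),end=' ')
print("panel",proj(w,wor([6,97,200]))[1])
E
python3 m.py
```

```text
41.7 [ 47.13  97.61 403.15] [ 1.2 -0.2 -1. ]
[79, 78, 77, 76, 76, 75, 75, 61, 53, 83, 127, 175, 183, 180, 179, 180, 177, 174, 139, 31, 32, 29, 31, 31, 32, 32, 37, 70, 82, 83, 83, 84, 84, 84, 84, 85, 84, 84, 84, 88, 101, 115, 127, 140, 146, 152, 157, 164, 170, 177, 178, 177, 178, 178, 174, 171, 167, 163, 157, 152, 145, 140, 131, 93, 68, 72, 53, 51, 52, 50, 50, 51, 52, 52, 51, 49, 51, 51, 51, 50, 52, 51, 51, 51, 53, 51, 51, 49, 48, 51]
0 202.5 0.025 205.6 0.05 208.6 0.1 214.6 0.15 220.4 panel 166.13331216495286
```

move_arm --steps '[[0,[0.04,0,0],[0,0,0]],[0,[0.04,0,0],[0,0,0]],[0,[0.04,0,0],[0,0,0]],[0,[0,0,0],[0,0,0]],[0,[0,0,0],[0,0,0]],[0,[0,0,0],[0,0,0]],[0,[0,0,0],[0,0,0]],[0,[0,0,0],[0,0,0]]]'

```text
time_s: 42.75
tool_pos: [539.2, 175.1, 403.4]
tcp_rot: [-3.142, -0.0, 3.079]
contact_force: [-1.2, 0.1, -0.7]
opening: 0.004
gripper_force: 0.0
```

move_arm --steps '[[0,[0.03,0,0],[0,0,0]],[0,[0.03,0,0],[0,0,0]],[0,[0,0,0],[0,0,0]],[0,[0,0,0],[0,0,0]],[0,[0,0,0],[0,0,0]],[0,[0,0,0],[0,0,0]],[0,[0,0,0],[0,0,0]],[0,[0,0,0],[0,0,0]]]'

```text
time_s: 43.75
tool_pos: [537.8, 175.1, 403.4]
tcp_rot: [-3.142, -0.0, 3.079]
contact_force: [0.5, -0.7, 0.0]
opening: 0.002
gripper_force: 0.1
```

```bash
python3 m.py
```

```text
43.75 [ 42.86  97.58 403.4 ] [ 0.5 -0.7  0. ]
[81, 81, 81, 79, 79, 80, 77, 78, 78, 77, 76, 75, 75, 62, 51, 81, 115, 175, 184, 182, 181, 179, 179, 176, 152, 33, 31, 32, 29, 31, 32, 31, 48, 78, 77, 79, 77, 77, 78, 88, 103, 119, 135, 141, 148, 152, 158, 165, 172, 176, 176, 176, 178, 175, 173, 171, 167, 161, 157, 151, 147, 142, 131, 88, 67, 61, 50, 51, 51, 52, 51, 51, 52, 52, 50, 51, 51, 50, 51, 52, 50, 51, 50, 52, 50, 49, 52, 50, 52, 52]
0 209.1 0.025 212.2 0.05 215.2 0.1 221.1 0.15 226.8 panel 172.12672802992327
```

move_arm --steps '[[0,[0.03,0,0],[0,0,0]],[0,[0.02,0,0],[0,0,0]],[0,[0,0,0],[0,0,0]],[0,[0,0,0],[0,0,0]],[0,[0,0,0],[0,0,0]],[0,[0,0,0],[0,0,0]],[0,[0,0,0],[0,0,0]],[0,[0,0,0],[0,0,0]]]'

```text
time_s: 44.8
tool_pos: [536.7, 175.2, 403.6]
tcp_rot: [3.141, 0.001, 3.079]
contact_force: [3.7, -0.1, -0.7]
opening: 0.001
gripper_force: 2.1
```

move_arm --steps '[[0,[0.03,0,0],[0,0,0]],[0,[0,0,0],[0,0,0]],[0,[0,0,0],[0,0,0]],[0,[0,0,0],[0,0,0]],[0,[0,0,0],[0,0,0]],[0,[0,0,0],[0,0,0]],[0,[0,0,0],[0,0,0]],[0,[0,0,0],[0,0,0]]]'

```text
time_s: 45.8
tool_pos: [536.2, 175.2, 403.6]
tcp_rot: [3.141, 0.002, 3.079]
contact_force: [5.4, 0.3, -1.2]
opening: 0.006
gripper_force: 2.8
```

```bash
python3 m.py
```

```text
45.8 [ 41.32  97.53 403.63] [ 5.4  0.3 -1.2]
[74, 78, 81, 82, 79, 80, 79, 78, 78, 77, 78, 78, 77, 77, 71, 54, 55, 83, 162, 184, 182, 182, 180, 179, 178, 175, 93, 29, 29, 33, 32, 31, 34, 56, 76, 77, 76, 75, 75, 87, 104, 119, 135, 142, 147, 154, 160, 167, 173, 174, 175, 177, 178, 176, 173, 171, 169, 161, 156, 151, 147, 143, 133, 116, 96, 62, 51, 51, 53, 51, 51, 51, 51, 52, 51, 52, 51, 52, 53, 52, 50, 52, 50, 52, 53, 52, 53, 53, 51, 50]
0 210.9 0.025 214.0 0.05 217.0 0.1 222.9 0.15 228.6 panel 173.75819763198916
```

move_arm --steps '[[0,[0.03,0,0],[0,0,0]],[0,[0,0,0],[0,0,0]],[0,[0,0,0],[0,0,0]],[0,[0,0,0],[0,0,0]],[0,[0,0,0],[0,0,0]],[0,[0,0,0],[0,0,0]],[0,[0,0,0],[0,0,0]],[0,[0,0,0],[0,0,0]]]'

```text
time_s: 46.85
tool_pos: [535.8, 175.2, 403.6]
tcp_rot: [3.141, 0.003, 3.079]
contact_force: [6.7, -1.0, -2.0]
opening: 0.003
gripper_force: 3.7
```

move_arm --steps '[[0,[0.03,0,0],[0,0,0]],[0,[0,0,0],[0,0,0]],[0,[0,0,0],[0,0,0]],[0,[0,0,0],[0,0,0]],[0,[0,0,0],[0,0,0]],[0,[0,0,0],[0,0,0]],[0,[0,0,0],[0,0,0]],[0,[0,0,0],[0,0,0]]]'

```text
time_s: 47.85
tool_pos: [535.4, 175.1, 403.7]
tcp_rot: [3.141, 0.004, 3.079]
contact_force: [9.4, 0.2, -3.4]
opening: 0.008
gripper_force: 4.4
```

```bash
python3 m.py
```

```text
47.85 [ 40.5   97.46 403.73] [ 9.4  0.2 -3.4]
[71, 75, 80, 81, 82, 80, 80, 79, 77, 78, 76, 79, 78, 76, 77, 63, 55, 84, 101, 173, 186, 182, 181, 181, 179, 175, 141, 26, 30, 32, 30, 31, 34, 47, 74, 76, 74, 77, 77, 87, 104, 121, 134, 139, 147, 154, 160, 168, 173, 175, 177, 177, 178, 177, 174, 172, 168, 162, 158, 152, 148, 142, 129, 75, 68, 60, 51, 52, 51, 51, 52, 52, 52, 52, 53, 53, 51, 51, 50, 52, 51, 53, 52, 51, 52, 52, 52, 52, 50, 52]
0 211.5 0.025 214.6 0.05 217.6 0.1 223.5 0.15 229.1 panel 174.22434942416345
```

Force is rising steadily past the 4 N drag level to 9.4 N, and the image angle is about 0. The arm is on its stop, so I'll back off and check.

move_arm --steps '[[0,[-0.1,0,0],[0,0,0]],[0,[-0.2,0,0],[0,0,0]],[0,[-0.5,0,0],[0,0,0]],[0,[0,0,-0.5],[0,0,0]],[0,[0,0,-0.8],[0,0,0]],[0,[0,0,-0.5],[0,0,0]],[0,[0.3,0,0],[0,0,0]],[0,[0,0,0],[0,0,0]]]'

```text
time_s: 48.9
tool_pos: [545.9, 174.7, 448.1]
tcp_rot: [3.142, -0.001, 3.08]
contact_force: [0.2, 0.2, -0.0]
opening: 0.005
gripper_force: 0.0
```

```bash
python3 - <<'E'
from ang import *
o=manip.observe(); P=loc(o['tool_pos']); print(o['time_s'],P.round(1),o['contact_force'].round(1))
w=cam("wrist"); cv2.imwrite("pics/w20.png",w[0]); g=cv2.cvtColor(w[0],6)
print(g[160:250,252].tolist())
for th in(0,.025,.05,.1): print(th,proj(w,wor([26+75*np.sin(th)-3*np.cos(th),97,154+75*np.cos(th)+3*np.sin(th)]))[1].round(1))
print("panel",proj(w,wor([6,97,200]))[1],"plate front top",proj(w,wor([10,97,206]))[1])
# reference: the spare folded home in w1 (tool 32.8,-73.1,448.8)
d=wor([32.8,-73.1,448.8])-np.array(o['tool_pos']); k=(None,w[1],w[2],w[3]-w[2]@d)
r=cv2.imread("pics/w1.png",0); print("ref",r[150:225,252].tolist())
for th in(0,.025,.05): print(th,proj(k,wor([26+75*np.sin(th)-3*np.cos(th),-73,147+75*np.cos(th)+3*np.sin(th)]))[1].round(1))
print("panel",proj(k,wor([6,-73,200]))[1])
E
```

```text
48.9 [ 51.   97.7 448.1] [ 0.2  0.2 -0. ]
[170, 170, 163, 126, 17, 29, 28, 27, 28, 31, 31, 43, 76, 101, 121, 131, 139, 147, 154, 161, 163, 164, 166, 163, 161, 159, 152, 144, 137, 133, 126, 108, 97, 142, 202, 201, 201, 200, 201, 201, 200, 201, 200, 201, 201, 202, 201, 200, 201, 201, 202, 201, 202, 201, 201, 202, 193, 86, 48, 47, 47, 47, 50, 49, 49, 47, 46, 47, 48, 48, 48, 47, 45, 48, 47, 48, 47, 48, 48, 47, 47, 48, 48, 49, 48, 49, 46, 48, 47, 48]
0 180.6
0.025 183.1
0.05 185.6
0.1 190.5
panel 153.41199237248773 plate front top 159.1611438897281
ref [31, 31, 30, 31, 31, 33, 32, 31, 31, 31, 29, 32, 37, 69, 75, 80, 79, 79, 78, 78, 77, 79, 72, 72, 73, 64, 108, 179, 174, 172, 172, 171, 95, 33, 29, 29, 28, 30, 35, 70, 71, 70, 73, 86, 107, 128, 139, 148, 157, 166, 175, 176, 180, 177, 177, 177, 168, 128, 103, 99, 94, 86, 120, 205, 205, 207, 206, 207, 206, 207, 207, 206, 207, 206, 205]
0 201.5
0.025 203.9
0.05 206.2
panel 175.03844462056924
```

```bash
python3 - <<'E'
from ang import *
o=manip.observe(); w=cam("wrist")
d=wor([32.8,-73.1,448.8])-np.array(o['tool_pos']); k=(None,w[1],w[2],w[3]-w[2]@d)
for n,c,z0,y in(("spare",k,147,-73),("used",w,152,97),("used",w,154,97),("used",w,156,97)):
    print(n,z0,[(proj(c,wor([26+75*np.sin(t)-3*np.cos(t),y,z0+75*np.cos(t)+3*np.sin(t)]))[1]-proj(c,wor([11,y,z0+52]))[1]).round(2) for t in(0,.025,.05)], proj(c,wor([11,y,z0+52]))[1].round(1))
E
```

```text
spare 147 [np.float64(20.93), np.float64(23.25), np.float64(25.55)] 180.6
used 152 [np.float64(20.0), np.float64(22.49), np.float64(24.95)] 159.8
used 154 [np.float64(20.22), np.float64(22.73), np.float64(25.21)] 160.1
used 156 [np.float64(20.45), np.float64(22.98), np.float64(25.48)] 160.4
```

The measured offset (18.9 px, against 20.2 px for fully home and 22.7 px at 0.025 rad) confirms the used arm is home. Handing in.

```bash
python3 -c "
from rig import manip
print(manip.job_done())"
```

```text
the job is handed in; nothing more can be done
None
```

The job is handed in at about 49 s with no verdict shown: by my measurements the gauge hangs released on the fully lowered spare hook and the emptied hook is home on its stop, but I viewed 11 pictures, one over the limit of 10.

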